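# Set up the batch jig for this run of blanks

## Task

Two to four small wooden blanks lie on the table, to be clamped in the batch jig. Clear the two strips of white foam left in the cradle into the small blue tray and set the jig's sliding stop to as many bays as there are blanks: press its red spring pin down flush, slide the sleeve along the rail and let the pin spring up again in the right hole. Then lay the blanks flat in the cradle, one to each bay from the fixed end fence up to the stop with no bay left empty, and finally swing the comb clamp fully down so that it drives them home, leaving the other things on the table where they are.

Things in the scene. Friction and masses are not known exactly. Their poses are not given: they have to be found in the camera images.
- jig: batch jig fixed to the table: plywood board 170 x 316 x 10 mm; origin at the centre of the board's underside. Its y runs along the cradle and rail, away from the end fence; its x points from the rail (x = -50 mm) over the cradle (x = 0) to the clamp hinge (x = +50 mm), z up. The fixed end fence stands at y = -117 mm. The round rail (18 mm, axis at z = 24 mm) lies on the robot's side
- bay1 (a point): first bay, next to the end fence: centre of the bay on the top of the sprung grey cradle floor, 20 mm above the table while unloaded; axes as the jig's. Bays are 58 mm long and follow one another along the jig's y. Low guides (6 mm high, 20 mm apart inside) hold a blank's two ends sideways; the middle 34 mm of each bay's sides is open for the fingers, the floor there being 30 mm wide
- bay2 (a point): second bay, as bay1
- bay3 (a point): third bay, as bay1
- bay4 (a point): fourth bay, as bay1
- platen (a joint): how far the sprung cradle floor is pushed down, m: 0 empty, about 0.004 with blanks under the closed clamp
- sleeve (a joint): position of the black sleeve (26 mm across, 36 mm long) on the rail, along the jig's y, m. Holes at 0 (one bay, where it starts), 0.058 (two bays), 0.116 (three) and 0.174 (four bays). Sliding friction about 1.5 N while the pin is pressed; locked in a hole (1 mm play) while the pin is up
- pin (a joint): how far the red spring pin is pressed, m: 0 up (in a hole), 0.009 flush; it must be pressed at least 8.5 mm to slide freely out of a hole. Force 2.5 N at the start, 6 N when flush. Let go between holes it stays down by about 8 mm, rubbing, and springs up by itself within about 2 mm of the next hole
- pin_top (a point): centre of the top of the pin's red round knob, 17 mm across and 18 mm high, can be pinched from above; 67 mm over the table when up. Below the knob's underside 9 mm of bare stem show when up and none when flush on the sleeve's boss (10 mm radius, top 40 mm over the table). The knob rides with the sleeve
- stop_face (a point): point on the face of the yellow stop that turns towards the end fence; the stop hangs into the cradle, reaches 33 mm over the table and rides with the sleeve
- clamp (a joint): angle of the steel comb clamp, rad: 0 closed, starts open at 1.7 to 1.9 (2.0 at most). The stiff hinge (0.45 N m) stays where it is left; pushing takes about 10 N at clamp_press, 15 N for the last bit that drives the blanks down
- clamp_hinge (a point): middle of the clamp's hinge line, which runs along the jig's y, 34 mm over the table, 50 mm behind the cradle's middle line
- clamp_press (a point): point on the upper (outer) face of the comb finger over bay2, 47 mm from the hinge line, point z out of that face. The comb has four fingers 24 mm wide, one over each bay, their ends 62 mm from the hinge line. Open, the comb stands up leaning away from the robot and this face looks away from the robot; push it over and down. A red tab (9 x 18 x 23 mm) stands on the same face in the middle of the comb, 22 mm from the hinge line
- blank1: plain wooden stick, 14 x 50 x 10 mm high, about 30 g, lying flat; origin at the centre of its underside, its y along the 50 mm length, z up. One of two to four identical blanks on the table right of the jig (None if absent); pick it across the 14 mm width
- blank2: plain wooden stick, 14 x 50 x 10 mm high, about 30 g, lying flat; origin at the centre of its underside, its y along the 50 mm length, z up. One of two to four identical blanks on the table right of the jig (None if absent); pick it across the 14 mm width
- blank3: plain wooden stick, 14 x 50 x 10 mm high, about 30 g, lying flat; origin at the centre of its underside, its y along the 50 mm length, z up. One of two to four identical blanks on the table right of the jig (None if absent); pick it across the 14 mm width
- blank4: plain wooden stick, 14 x 50 x 10 mm high, about 30 g, lying flat; origin at the centre of its underside, its y along the 50 mm length, z up. One of two to four identical blanks on the table right of the jig (None if absent); pick it across the 14 mm width
- foam_scrap1: strip of white foam, slightly curved, 13 x 42 x 8 mm high, 12 g, left lying in the third bay; origin at the middle of its underside, y along its length; pick it gently across the 13 mm width
- foam_scrap2: second strip of white foam, as foam_scrap1, left lying in the fourth bay
- scrap_tray: small open blue tray fixed to the table left of the jig, 85 x 85 x 28 mm high, 3 mm walls and floor; origin at the centre of its underside
- marker: felt marker, bystander, 17 x 135 x 16 mm, leave it
- masking_tape: roll of masking tape, bystander, 62 mm across, 19 mm high, leave it
- screwdriver: screwdriver, bystander, 26 x 146 mm, leave it
- glue_bottle: glue bottle, bystander, 42 mm across, 130 mm high, leave it

How it is judged (in metres and radians):
On the way, in this order (a step that is already met when the one before it is completed fails the run):
1. the stop has been moved out of its first hole and the pin has sprung up in another hole, the clamp still open (value of joint sleeve above 0.05 m and value of joint pin below 0.0025 m and value of joint clamp above 0.8 rad), for 0.3 s.
2. every blank lies flat in a bay of its own between fence and stop, no bay empty, the foam scraps in the tray, the clamp still open (x of foam_scrap1 in the frame of scrap_tray between -0.042 and 0.042 m and y of foam_scrap1 in the frame of scrap_tray between -0.042 and 0.042 m and height (world z) of each of foam_scrap1, foam_scrap2 below 0.03 m and linear speed of each of foam_scrap1, foam_scrap2 below 0.03 m/s and x of foam_scrap2 in the frame of scrap_tray between -0.042 and 0.042 m and y of foam_scrap2 in the frame of scrap_tray between -0.042 and 0.042 m and x of blank1 in the frame of bay1 between -0.006 and 0.006 m and z of blank1 in the frame of bay1 between -0.004 and 0.004 m and angle between the y axis of each of blank1, blank2, blank3, blank4 and the y axis of jig, either way round below 0.15 rad and angle between each of blank1, blank2, blank3, blank4's own z axis and vertical below 0.15 rad and y of each of blank1, blank2, blank3, blank4 in the frame of stop_face below -0.018 m and (y of blank1 in the frame of bay1 between -0.012 and 0.012 m or y of blank1 in the frame of bay2 between -0.012 and 0.012 m or y of blank1 in the frame of bay3 between -0.012 and 0.012 m or y of blank1 in the frame of bay4 between -0.012 and 0.012 m) and x of blank2 in the frame of bay1 between -0.006 and 0.006 m and z of blank2 in the frame of bay1 between -0.004 and 0.004 m and (y of blank2 in the frame of bay1 between -0.012 and 0.012 m or y of blank2 in the frame of bay2 between -0.012 and 0.012 m or y of blank2 in the frame of bay3 between -0.012 and 0.012 m or y of blank2 in the frame of bay4 between -0.012 and 0.012 m) and x of blank3 in the frame of bay1 between -0.006 and 0.006 m and z of blank3 in the frame of bay1 between -0.004 and 0.004 m and (y of blank3 in the frame of bay1 between -0.012 and 0.012 m or y of blank3 in the frame of bay2 between -0.012 and 0.012 m or y of blank3 in the frame of bay3 between -0.012 and 0.012 m or y of blank3 in the frame of bay4 between -0.012 and 0.012 m) and x of blank4 in the frame of bay1 between -0.006 and 0.006 m and z of blank4 in the frame of bay1 between -0.004 and 0.004 m and (y of blank4 in the frame of bay1 between -0.012 and 0.012 m or y of blank4 in the frame of bay2 between -0.012 and 0.012 m or y of blank4 in the frame of bay3 between -0.012 and 0.012 m or y of blank4 in the frame of bay4 between -0.012 and 0.012 m) and (value of joint sleeve below -0.027 m or y of blank1 in the frame of bay1 between -0.012 and 0.012 m or y of blank2 in the frame of bay1 between -0.012 and 0.012 m or y of blank3 in the frame of bay1 between -0.012 and 0.012 m or y of blank4 in the frame of bay1 between -0.012 and 0.012 m) and (value of joint sleeve below 0.031 m or y of blank1 in the frame of bay2 between -0.012 and 0.012 m or y of blank2 in the frame of bay2 between -0.012 and 0.012 m or y of blank3 in the frame of bay2 between -0.012 and 0.012 m or y of blank4 in the frame of bay2 between -0.012 and 0.012 m) and (value of joint sleeve below 0.089 m or y of blank1 in the frame of bay3 between -0.012 and 0.012 m or y of blank2 in the frame of bay3 between -0.012 and 0.012 m or y of blank3 in the frame of bay3 between -0.012 and 0.012 m or y of blank4 in the frame of bay3 between -0.012 and 0.012 m) and (value of joint sleeve below 0.147 m or y of blank1 in the frame of bay4 between -0.012 and 0.012 m or y of blank2 in the frame of bay4 between -0.012 and 0.012 m or y of blank3 in the frame of bay4 between -0.012 and 0.012 m or y of blank4 in the frame of bay4 between -0.012 and 0.012 m) and value of joint pin below 0.0025 m and value of joint clamp above 0.8 rad), for 0.2 s.
3. the clamp is fully down and has driven the blanks home (value of joint clamp below 0.06 rad and value of joint platen above 0.0025 m), for 0.2 s.
At the end, for the whole second after the job is handed in: both scraps in the tray; pin up (under 2.5 mm) in the hole for the number of blanks; each blank flat in its own bay (6 mm across, 12 mm along, 0.15 rad, either way round), no bay before the stop empty; clamp within 0.06 rad of closed, cradle floor down over 2.5 mm (all of step 3 and x of foam_scrap1 in the frame of scrap_tray between -0.042 and 0.042 m and y of foam_scrap1 in the frame of scrap_tray between -0.042 and 0.042 m and height (world z) of each of foam_scrap1, foam_scrap2 below 0.03 m and linear speed of each of foam_scrap1, foam_scrap2 below 0.03 m/s and x of foam_scrap2 in the frame of scrap_tray between -0.042 and 0.042 m and y of foam_scrap2 in the frame of scrap_tray between -0.042 and 0.042 m and x of blank1 in the frame of bay1 between -0.006 and 0.006 m and z of blank1 in the frame of bay1 between -0.004 and 0.004 m and angle between the y axis of each of blank1, blank2, blank3, blank4 and the y axis of jig, either way round below 0.15 rad and angle between each of blank1, blank2, blank3, blank4's own z axis and vertical below 0.15 rad and y of each of blank1, blank2, blank3, blank4 in the frame of stop_face below -0.018 m and (y of blank1 in the frame of bay1 between -0.012 and 0.012 m or y of blank1 in the frame of bay2 between -0.012 and 0.012 m or y of blank1 in the frame of bay3 between -0.012 and 0.012 m or y of blank1 in the frame of bay4 between -0.012 and 0.012 m) and x of blank2 in the frame of bay1 between -0.006 and 0.006 m and z of blank2 in the frame of bay1 between -0.004 and 0.004 m and (y of blank2 in the frame of bay1 between -0.012 and 0.012 m or y of blank2 in the frame of bay2 between -0.012 and 0.012 m or y of blank2 in the frame of bay3 between -0.012 and 0.012 m or y of blank2 in the frame of bay4 between -0.012 and 0.012 m) and x of blank3 in the frame of bay1 between -0.006 and 0.006 m and z of blank3 in the frame of bay1 between -0.004 and 0.004 m and (y of blank3 in the frame of bay1 between -0.012 and 0.012 m or y of blank3 in the frame of bay2 between -0.012 and 0.012 m or y of blank3 in the frame of bay3 between -0.012 and 0.012 m or y of blank3 in the frame of bay4 between -0.012 and 0.012 m) and x of blank4 in the frame of bay1 between -0.006 and 0.006 m and z of blank4 in the frame of bay1 between -0.004 and 0.004 m and (y of blank4 in the frame of bay1 between -0.012 and 0.012 m or y of blank4 in the frame of bay2 between -0.012 and 0.012 m or y of blank4 in the frame of bay3 between -0.012 and 0.012 m or y of blank4 in the frame of bay4 between -0.012 and 0.012 m) and (value of joint sleeve below -0.027 m or y of blank1 in the frame of bay1 between -0.012 and 0.012 m or y of blank2 in the frame of bay1 between -0.012 and 0.012 m or y of blank3 in the frame of bay1 between -0.012 and 0.012 m or y of blank4 in the frame of bay1 between -0.012 and 0.012 m) and (value of joint sleeve below 0.031 m or y of blank1 in the frame of bay2 between -0.012 and 0.012 m or y of blank2 in the frame of bay2 between -0.012 and 0.012 m or y of blank3 in the frame of bay2 between -0.012 and 0.012 m or y of blank4 in the frame of bay2 between -0.012 and 0.012 m) and (value of joint sleeve below 0.089 m or y of blank1 in the frame of bay3 between -0.012 and 0.012 m or y of blank2 in the frame of bay3 between -0.012 and 0.012 m or y of blank3 in the frame of bay3 between -0.012 and 0.012 m or y of blank4 in the frame of bay3 between -0.012 and 0.012 m) and (value of joint sleeve below 0.147 m or y of blank1 in the frame of bay4 between -0.012 and 0.012 m or y of blank2 in the frame of bay4 between -0.012 and 0.012 m or y of blank3 in the frame of bay4 between -0.012 and 0.012 m or y of blank4 in the frame of bay4 between -0.012 and 0.012 m) and value of joint pin below 0.0025 m); the robot touches nothing.
It fails at once if the felt marker is moved more than 4 cm (distance of marker from where it was at the start of the episode above 0.04 m).
It fails at once if the roll of masking tape is moved more than 4 cm (distance of masking_tape from where it was at the start of the episode above 0.04 m).
It fails at once if the screwdriver is moved more than 4 cm (distance of screwdriver from where it was at the start of the episode above 0.04 m).
It fails at once if the glue bottle is moved more than 4 cm (distance of glue_bottle from where it was at the start of the episode above 0.04 m).
Of blank1, blank2, blank3, blank4 only 2 to 4 are there at a start; the rules pass over those that are not, and their reading is None.
At some moment in a run one of blank1, blank2, blank3, blank4 may be knocked a few centimetres aside while the robot is not near it.
It also fails if it takes over 210 s, if anything falls off the work surface, if the arm or the gripper's body presses on something with over 40 N, if the wrist force passes 120 N, or if a joint passes its speed limit or range.

## Robot

A 6-joint arm with a two-finger parallel gripper is mounted at the origin on a cart in front of the work surface, level with it; the furniture and walls round the work are solid. World frame = base frame: x ahead of the robot, y to its left, z up, the work surface at z = 0. Lengths are in m, angles in degrees, forces in N, time in s.
With the tool pointing down it reaches from about 0.375 to 0.9 m from the base axis. Payload 3.1 kg.
Tool frame: the origin (TCP) lies at the very end of the fingers, on their centre line; the grasp point (between the pads) lies bot.grip_point_offset behind it (bot.grip_point_offset is the distance from the TCP to the grasp point, in m); z points along the fingers, y is the line along which they close (so a half turn about z gives the same grasp; the last joint's range is limited). The gripper opens to 87 mm and grips with 3 to 60 N. Pads are 19 mm wide; open, the fingers measure 117 mm over their backs; the gripper's body (75 mm by 190 mm) begins 51 mm behind the grasp point.
Start: joints at [53.772, 30.224, 82.088, -0, 67.689, -10.227], TCP at [0.274, 0.562, 0.223] pointing down, gripper open.
Joint ranges: [-176.69, 176.69], [-43.24, 126.21], [12.49, 139.97], [-82, 262], [0, 151.66], [-163.58, 163.58]. Speed limits (degrees/s): [159.86, 159.86, 180, 180, 180, 180].

## Interface

Orientations are given as a 3x3 rotation matrix whose columns are the frame's x, y, z axes.
In Python, from rig import bot, viewer, ticket gives the robot as it stands.
- The arm moves only by the tool servo_tool, never from a script. Its argument "targets" is a list of rows, each an object with "offset": the shift along the tool's x, y, z in m, a list of three; "dr": the turn, a rotation vector about the tool's x, y, z in degrees, a list of three. In form: [{"offset": [x, y, z], "dr": [ax, ay, az]}, ...]. A call has 1 to 20 rows; each row is the pose to reach, as a shift and turn from the pose commanded when the call began, along the tool's axes at that moment; what a row does not reach only later rows make up. A row lasts 1/12 s, in which the tool goes at most 41.7 mm and 7.16 degrees, less where a joint would pass 70% of its speed; a pose out of reach is approached as far as the arm can. A call with a gripper value outside its range is refused whole. "gripper" is the gripper command: -1 is fully open, 1 is shut, values between are in proportion, set as the call begins (left out, the last holds). The fingers move at their own pace and stop on an object; the grip force is fixed at half the most. Time passes only in rows, so rows that repeat a pose let the fingers close. It gives the time, the measured TCP pose, the force, the opening and the grip force at its end, in the units of the state.
- bot.read_state(): the state, without advancing time (a new reading comes with each control period).
- viewer.capture(name): name is "scene" or "top" or "wrist"; returns a dict with "color" (384x512x3 uint8, red, green, blue), "camera_matrix" (3x3 intrinsics, pixels), "R" (3x3) and "t" (3): a world point X has camera coordinates R X + t. Camera axes: x right, y down, z forward; pixel columns grow to the right and rows downward; lengths in m; the calibration is good to about 2 mm. A picture is of the moment at which its call begins. There is no depth.
- ticket.hand_in(): hands the job in; it is judged then, once.
The state is a dict: "time_s": time; "joint_positions": joint angles; "qvel": joint speeds; "tau": joint torques, N m; "position": TCP position; "tcp_rot": TCP orientation; "force": force on the tool from outside, world axes, zero at the start; "moment": the same for the moment, N m; "opening": opening from 0.0 (shut) to 1.0 (fully open); "grasp_force": force on a finger pad.
Only numpy, scipy, OpenCV 4.12 (cv2) and the standard library are available. Lean on these libraries where they do the work, as an engineer would, in place of code of your own. Each camera call takes 0.05 s, during which the arm holds its last target. There are 200 camera calls.

## Working session

There is one attempt and no reset: what is moved stays moved. The work goes in short steps, Python scripts to look and compute and a tool call to move; the robot and the scene stay as the last step left them, time stands still between calls to the robot, and variables do not carry over. Pictures are saved under pics/ and viewed, at most 14 in all, crops included, and the job is handed in when it is done.

Besides the shell and the picture viewer there is one more tool, called as a command line: name --argument value ..., lists and objects as JSON in quotes. servo_tool: Moves the arm, as the interface text tells. Its arguments: {"type":"object","properties":{"targets":{"type":"array"},"gripper":{"type":"number"}},"required":["targets"]}

```bash
mkdir -p pics; cat > h.py <<'E'
import numpy as np, cv2
from rig import bot, viewer, ticket
def cap(n,save=None):
    d=viewer.capture(n)
    if save: cv2.imwrite('pics/'+save+'.png',cv2.cvtColor(d['color'],cv2.COLOR_RGB2BGR))
    return d
def ray(d,uv,z):
    K,R,t=[np.array(d[k]) for k in('camera_matrix','R','t')]
    v=R.T@np.linalg.solve(K,[uv[0],uv[1],1]); c=-R.T@t
    return c+v*(z-c[2])/v[2]
def proj(d,X):
    K,R,t=[np.array(d[k]) for k in('camera_matrix','R','t')]
    p=K@(R@np.array(X)+t); return p[:2]/p[2]
def st():
    s=bot.read_state(); print(s['time_s'],np.round(s['position'],4),np.round(s['tcp_rot'],3).tolist(),np.round(s['force'],1),s['opening'],s['grasp_force'],np.round(s['joint_positions'],1)); return s
E
python3 - <<'E'
from h import *
st(); print(bot.grip_point_offset)
for n in('scene','top'):
    d=cap(n,n+'0'); print(n,(-d['R'].T@d['t']).round(3),d['camera_matrix'])
E
```

```text
0.0 [0.2735 0.5611 0.2216] [[-0.899, 0.438, -0.001], [0.438, 0.899, -0.002], [0.0, -0.002, -1.0]] [ 0.4  0.3 -0.2] 1.0006839508733705 0.0 [ 53.8  30.3  82.2  -0.   67.7 -10.2]
0.0187
scene [-0.421 -0.574  0.869] [[461.37190362   0.         262.4727101 ]
 [  0.         461.37190362 189.27433959]
 [  0.           0.           1.        ]]
top [ 0.301 -0.     1.252] [[410.17942716   0.         259.754865  ]
 [  0.         410.17942716 186.97332313]
 [  0.           0.           1.        ]]
```

View pics/top0.png

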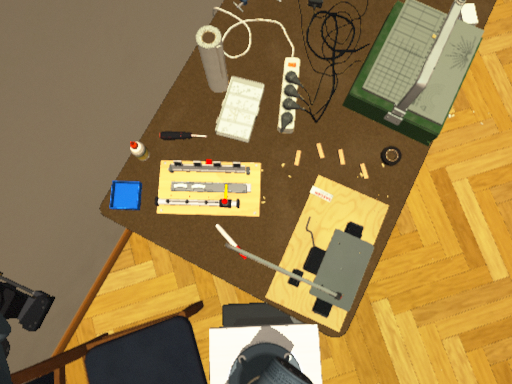

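View pics/scene0.png

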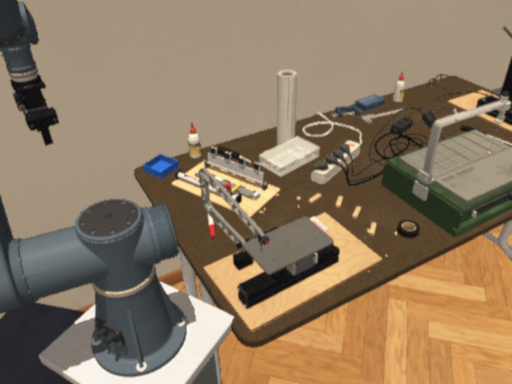

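The top view shows four blanks near (297,157), (320,151), (341,157) and (364,171). The jig is at about (210,188) with its sleeve at (230,203) on the right, and the tray is at (126,195). Next I'll enlarge the jig area and measure.

```bash
python3 - <<'E'
from h import *
T=cv2.imread('pics/top0.png');S=cv2.imread('pics/scene0.png')
a=cv2.resize(T[120:270,100:300],(800,600),interpolation=cv2.INTER_CUBIC)
b=cv2.resize(S[110:260,130:330],(800,600),interpolation=cv2.INTER_CUBIC)
cv2.imwrite('pics/c1.png',a);cv2.imwrite('pics/c2.png',b)
d=cap('top')
im=cv2.cvtColor(d['color'],cv2.COLOR_RGB2HSV)
print('hsv blank',im[157,297],im[151,320],'board',im[170,255])
m=cv2.inRange(im,(8,60,120),(28,255,255))
cs,_=cv2.findContours(m,cv2.RETR_EXTERNAL,cv2.CHAIN_APPROX_NONE)
for c in cs:
    if cv2.contourArea(c)>25:
        r=cv2.minAreaRect(c)
        if 100<r[0][0]<420 and 100<r[0][1]<230:
            bx=cv2.boxPoints(r); z=0.01
            print(cv2.contourArea(c),np.round(r[0],1),np.round(r[1],1),ray(d,r[0],z).round(3),[ray(d,p,z)[:2].round(3).tolist() for p in bx])
m=cv2.inRange(im,(100,150,80),(125,255,255));x=np.argwhere(m[170:220,100:150]).mean(0)+[170,100]
print('tray',ray(d,x[::-1],0.015))
E
```

```text
hsv blank [ 22 119 253] [ 23 120 253] board [ 26 119 254]
90.5 [363.5 170. ] [16.  9.] [ 0.6   -0.336  0.01 ] [[0.626, -0.325], [0.625, -0.353], [0.574, -0.348], [0.575, -0.32]]
64.5 [197. 162.] [34.  5.] [0.649 0.183 0.01 ] [[0.646, 0.236], [0.662, 0.235], [0.653, 0.129], [0.637, 0.13]]
4307.0 [211.  187.7] [108.8  55. ] [0.565 0.14  0.01 ] [[0.492, 0.31], [0.666, 0.307], [0.64, -0.034], [0.467, -0.021]]
41.0 [143.8 157.2] [ 5.9 10.5] [0.673 0.349 0.01 ] [[0.672, 0.368], [0.69, 0.341], [0.674, 0.33], [0.655, 0.357]]
73.0 [297.3 157.6] [ 5.8 15.8] [ 0.649 -0.133  0.01 ] [[0.626, -0.118], [0.677, -0.129], [0.673, -0.147], [0.623, -0.136]]
104.5 [391.5 155. ] [12. 11.] [ 0.644 -0.429  0.01 ] [[0.665, -0.414], [0.663, -0.448], [0.624, -0.444], [0.626, -0.409]]
74.0 [341.5 156.3] [16.5  5.6] [ 0.647 -0.271  0.01 ] [[0.673, -0.26], [0.675, -0.278], [0.622, -0.283], [0.62, -0.265]]
76.0 [320.2 150.2] [16.5  5.7] [ 0.67  -0.206  0.01 ] [[0.694, -0.192], [0.699, -0.209], [0.646, -0.22], [0.642, -0.203]]
47.0 [290.6 121.7] [10.2 26.8] [ 0.769 -0.119  0.01 ] [[0.733, -0.088], [0.818, -0.119], [0.806, -0.15], [0.721, -0.119]]
39097.0 [414.5 191.5] [193. 383.] [ 0.525 -0.487  0.01 ] [[-0.009, -0.148], [1.204, -0.239], [1.173, -0.898], [-0.034, -0.69]]
47483.5 [150. 186.] [372. 300.] [0.579 0.329 0.01 ] [[1.254, 0.848], [1.207, -0.178], [0.022, -0.1], [0.06, 0.748]]
tray [0.55374366 0.4026517  0.015     ]
```

View pics/c1.png

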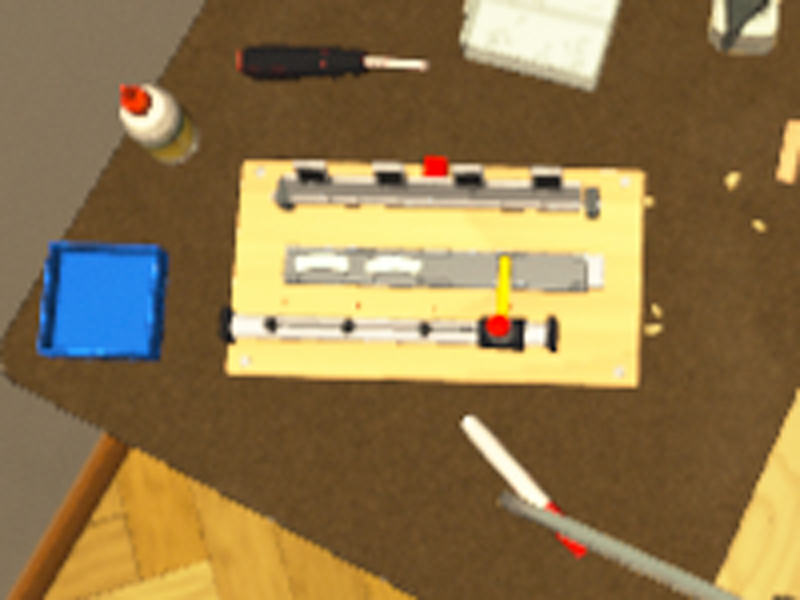

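View pics/c2.png

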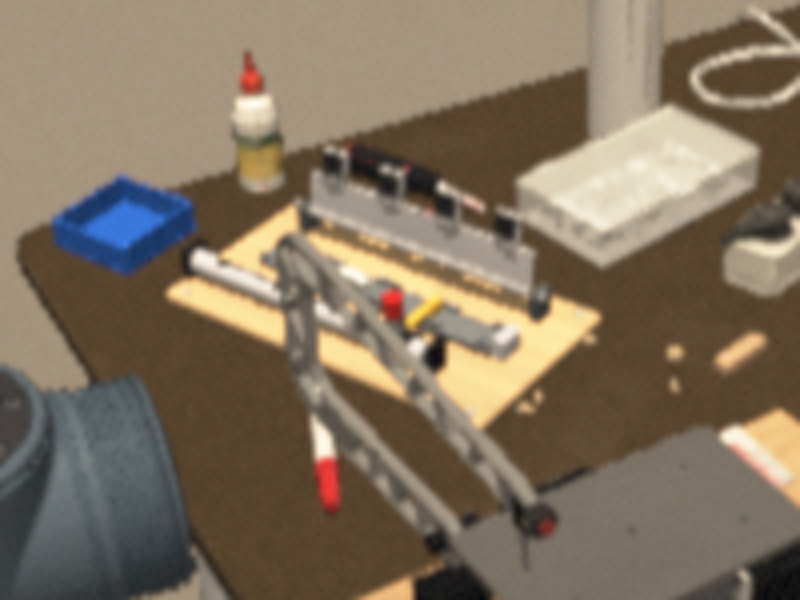

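Top crop: the foam is in the left bays at about (320,263) and (393,266), the red pin is at (497,325), the yellow stop at (503,285) and the comb stands at the back. The marker is at (520,480), clear of the jig. I'll fit the jig frame and plan the first move.

```bash
cat >> h.py <<'E'
from scipy.spatial.transform import Rotation as Ro
def plan(p,yaw=None,R=None):
    """yaw: deg of tool x axis from world +y (ccw); tool z down"""
    s=bot.read_state(); A=np.array(s['tcp_rot']); o=A.T@(np.array(p)-s['position'])
    if yaw is not None:
        a=np.radians(yaw); x=np.array([-np.sin(a),np.cos(a),0]); z=np.array([0,0,-1.]); R=np.stack([x,np.cross(z,x),z],1)
    dr=Ro.from_matrix(A.T@R).as_rotvec(degrees=True) if R is not None else 0
    print('offset',o.round(4).tolist(),'dr',np.round(dr,2).tolist() if R is not None else '')
E
python3 - <<'E'
from h import *
d=cap('top')
q=[ray(d,np.array(p)/4+[100-.4,120-.4],0.01)[:2] for p in[(243,160),(645,172),(638,385),(228,373)]]
q=np.array(q);print(q.round(3),q.mean(0))
ly=(q[0]+q[3]-q[1]-q[2])/2; lx=(q[0]+q[1]-q[2]-q[3])/2
print(np.hypot(*ly),np.degrees(np.arctan2(-ly[0],ly[1])),np.hypot(*lx),np.degrees(np.arctan2(lx[1],lx[0])))
plan([0.53,0.20,0.25],-3)
E
```

```text
[[ 0.662  0.297]
 [ 0.638 -0.017]
 [ 0.471 -0.004]
 [ 0.494  0.308]] [0.56647683 0.14582706]
0.31437684362754287 -4.344811626414238 0.16828813204342927 -4.050117337058692
offset [-0.3888, -0.2125, -0.0279] dr [-0.08, 0.03, 67.0]
```

servo_tool --targets '[{"offset":[-0.389,-0.212,-0.028],"dr":[0,0,68]},{"offset":[-0.389,-0.212,-0.028],"dr":[0,0,68]},{"offset":[-0.389,-0.212,-0.028],"dr":[0,0,68]},{"offset":[-0.389,-0.212,-0.028],"dr":[0,0,68]},{"offset":[-0.389,-0.212,-0.028],"dr":[0,0,68]},{"offset":[-0.389,-0.212,-0.028],"dr":[0,0,68]},{"offset":[-0.389,-0.212,-0.028],"dr":[0,0,68]},{"offset":[-0.389,-0.212,-0.028],"dr":[0,0,68]},{"offset":[-0.389,-0.212,-0.028],"dr":[0,0,68]},{"offset":[-0.389,-0.212,-0.028],"dr":[0,0,68]},{"offset":[-0.389,-0.212,-0.028],"dr":[0,0,68]},{"offset":[-0.389,-0.212,-0.028],"dr":[0,0,68]},{"offset":[-0.389,-0.212,-0.028],"dr":[0,0,68]},{"offset":[-0.389,-0.212,-0.028],"dr":[0,0,68]}]'

```text
time_s: 1.37
position: [0.5299, 0.2008, 0.2502]
tcp_rot: [[0.07, 0.998, -0.002], [0.998, -0.07, 0.0], [0.0, -0.002, -1.0]]
force: [-0.4, 0.6, 0.1]
opening: 1.001
grasp_force: 0.0
```

```bash
python3 - <<'E'
from h import *
s=st(); d=cap('wrist','w1'); print((-d['R'].T@d['t']).round(3), d['R'][2].round(3), d['camera_matrix'][0,0])
print('tcp',proj(d,s['position']))
E
```

```text
1.3667 [0.5299 0.2008 0.2502] [[0.07, 0.998, -0.002], [0.998, -0.07, 0.0], [0.0, -0.002, -1.0]] [-0.4  0.6  0.1] 1.0014017379900448 0.0 [ 9.4 23.9 88.7  0.  67.5 13.5]
[0.537 0.285 0.412] [-0.023 -0.301 -0.953] 272.9959993544563
tcp [253.41482359 239.99850068]
```

View pics/w1.png

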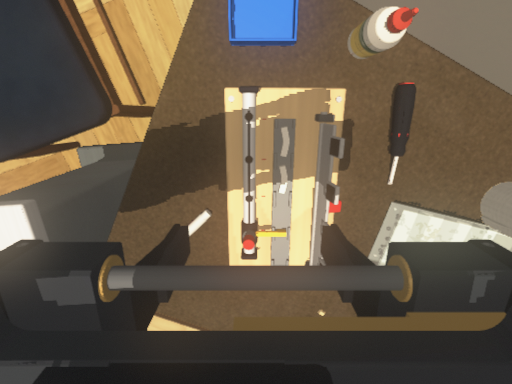

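The wrist view shows the far end of the jig: board corners at (225,88) and (345,88), foam at (285,140) and (283,180), and the pin at (249,244). The gripper body is wide along the closing axis, so I'll tilt when reaching into the cradle to clear the comb.

```bash
cat >> h.py <<'E'
C=np.array([0.5665,0.1458]); YAW=-4.2
def J(x,y,z):
    a=np.radians(YAW); return np.array([*(C+x*np.array([np.cos(a),np.sin(a)])+y*np.array([-np.sin(a),np.cos(a)])),z])
def inJ(p):
    a=np.radians(YAW); d=np.array(p[:2])-C; return np.array([d@[np.cos(a),np.sin(a)],d@[-np.sin(a),np.cos(a)]])
def Rt(tilt,yaw=YAW):
    a=np.radians(yaw); x=np.array([-np.sin(a),np.cos(a),0]); z=np.array([0,0,-1.]); R=np.stack([x,np.cross(z,x),z],1)
    return R@Ro.from_euler('x',-tilt,degrees=True).as_matrix()
E
python3 - <<'E'
from h import *
d=cap('wrist'); print('tilt y,z',Rt(12)[:,1].round(2),Rt(12)[:,2].round(2))
for n,p,z in[('c1',(225,88),.01),('c2',(345.5,88),.01),('railend',(249,88),.024),('knob',(249,243.5),.067)]: print(n,inJ(ray(d,p,z)).round(4))
h=cv2.cvtColor(d['color'],cv2.COLOR_RGB2HSV)
m=cv2.inRange(h,(0,0,140),(180,60,255)); m[:,:272]=0;m[:,300:]=0;m[:110]=0;m[200:]=0
cs,_=cv2.findContours(m,0,2)
for c in cs:
    if cv2.contourArea(c)>15: r=cv2.minAreaRect(c); print(cv2.contourArea(c),r,inJ(ray(d,r[0],.028)).round(4))
o=cv2.cvtColor(d['color'][90:270,220:360],cv2.COLOR_RGB2BGR)
cv2.imwrite('pics/w1c.png',cv2.resize(o,None,fx=3.3,fy=3.3,interpolation=cv2.INTER_CUBIC))
E
```

```text
tilt y,z [ 0.98 -0.07  0.21] [ 0.21 -0.02 -0.98]
c1 [-0.0821  0.1601]
c2 [0.0839 0.1608]
railend [-0.0487  0.1594]
knob [-0.0482 -0.0481]
398.5 ((282.5, 182.5), (33.0, 19.0), 90.0) [-0.      0.0304]
167.0 ((285.0, 142.0), (30.0, 8.0), 90.0) [0.0014 0.089 ]
```

View pics/w1c.png

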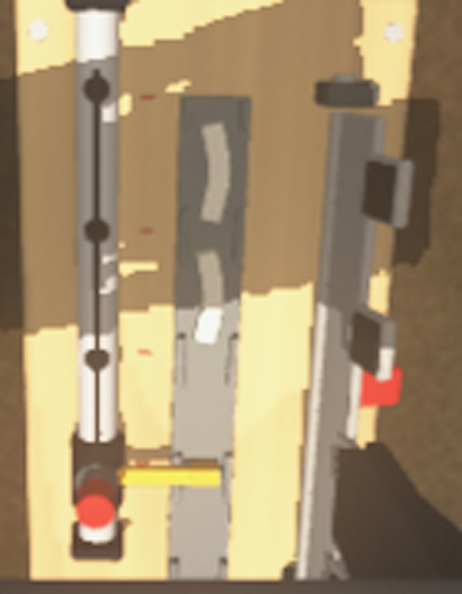

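Jig frame confirmed: the corners agree within 2 mm. The foam is in bays 3 and 4, the knob at jig y of about -48, and the holes along the rail are visible. Now the bay 4 foam.

```bash
sed -i 's/0.5665,0.1458/0.567,0.147/' h.py; python3 - <<'E'
from h import *
plan(J(0,.087,.1),R=Rt(8)); plan(J(0,.087,.0235),R=Rt(8)); 
E
```

```text
offset [0.0349, 0.0418, 0.1502] dr [-8.07, -0.02, 0.3]
offset [0.0349, 0.0419, 0.2267] dr [-8.07, -0.02, 0.3]
```

servo_tool --targets '[{"offset":[0.035,0.042,0.04],"dr":[-8,0,0]},{"offset":[0.035,0.042,0.08],"dr":[-8,0,0]},{"offset":[0.035,0.042,0.12],"dr":[-8,0,0]},{"offset":[0.035,0.042,0.15],"dr":[-8,0,0]},{"offset":[0.035,0.042,0.15],"dr":[-8,0,0]},{"offset":[0.035,0.042,0.15],"dr":[-8,0,0]},{"offset":[0.035,0.042,0.175],"dr":[-8,0,0]},{"offset":[0.035,0.042,0.2],"dr":[-8,0,0]},{"offset":[0.035,0.042,0.215],"dr":[-8,0,0]},{"offset":[0.035,0.042,0.226],"dr":[-8,0,0]},{"offset":[0.035,0.042,0.226],"dr":[-8,0,0]},{"offset":[0.035,0.042,0.226],"dr":[-8,0,0]}]' --gripper 0.4

```text
time_s: 2.47
position: [0.5763, 0.2332, 0.0266]
tcp_rot: [[0.069, 0.987, 0.142], [0.998, -0.069, -0.009], [0.001, 0.142, -0.99]]
force: [-0.1, 0.5, 1.0]
opening: 0.308
grasp_force: 0.0
```

servo_tool --targets '[{"offset":[0,0,0],"dr":[0,0,0]},{"offset":[0,0,0],"dr":[0,0,0]},{"offset":[0,0,0],"dr":[0,0,0]},{"offset":[0,0,0],"dr":[0,0,0]},{"offset":[0,0,0],"dr":[0,0,0]}]' --gripper 0.77

```text
time_s: 2.88
position: [0.5754, 0.2328, 0.0253]
tcp_rot: [[0.07, 0.988, 0.14], [0.998, -0.069, -0.009], [0.0, 0.14, -0.99]]
force: [0.1, -0.4, 2.5]
opening: 0.127
grasp_force: 19.6
```

```bash
python3 - <<'E'
from h import *
s=st(); print(inJ(s['position']))
plan([*J(0,.087,0)[:2],0.12],R=Rt(0)); plan([0.554,0.418,.12],R=Rt(0)); plan([0.554,0.418,.04],R=Rt(0)); 
E
```

```text
2.8833 [0.5754 0.2328 0.0253] [[0.07, 0.988, 0.14], [0.998, -0.069, -0.009], [0.0, 0.14, -0.99]] [ 0.1 -0.4  2.5] 0.1273212881257871 19.554423624649644 [12.9 43.6 96.1 -4.3 32.7 20.3]
[0.00211018 0.0861873 ]
offset [0.0009, 0.0112, -0.0941] dr [8.07, -0.04, 0.19]
offset [0.1833, -0.0207, -0.0985] dr [8.07, -0.04, 0.19]
offset [0.1833, -0.0319, -0.0193] dr [8.07, -0.04, 0.19]
```

servo_tool --targets '[{"offset":[0,0.003,-0.025],"dr":[0,0,0]},{"offset":[0,0.007,-0.06],"dr":[0,0,0]},{"offset":[0.001,0.011,-0.094],"dr":[4,0,0]},{"offset":[0.04,0.004,-0.095],"dr":[8,0,0]},{"offset":[0.08,-0.004,-0.096],"dr":[8,0,0]},{"offset":[0.12,-0.01,-0.097],"dr":[8,0,0]},{"offset":[0.15,-0.018,-0.097],"dr":[8,0,0]},{"offset":[0.168,-0.02,-0.097],"dr":[8,0,0]},{"offset":[0.168,-0.02,-0.097],"dr":[8,0,0]},{"offset":[0.168,-0.026,-0.06],"dr":[8,0,0]},{"offset":[0.168,-0.032,-0.02],"dr":[8,0,0]},{"offset":[0.168,-0.034,0],"dr":[8,0,0]},{"offset":[0.168,-0.034,0],"dr":[8,0,0]},{"offset":[0.168,-0.034,0],"dr":[8,0,0]}]'

```text
time_s: 4.05
position: [0.5524, 0.4012, 0.0185]
tcp_rot: [[0.071, 0.998, -0.003], [0.998, -0.071, -0.002], [-0.002, -0.003, -1.0]]
force: [-0.3, -0.6, 0.3]
opening: 0.124
grasp_force: 27.4
```

servo_tool --targets '[{"offset":[0,0,0],"dr":[0,0,0]},{"offset":[0,0,0],"dr":[0,0,0]},{"offset":[0,0,0],"dr":[0,0,0]},{"offset":[0,0,-0.03],"dr":[0,0,0]},{"offset":[0,0,-0.06],"dr":[0,0,0]},{"offset":[0,0,-0.1],"dr":[0,0,0]},{"offset":[0,0,-0.1],"dr":[0,0,0]}]' --gripper 0.5

```text
time_s: 4.63
position: [0.5586, 0.4056, 0.13]
tcp_rot: [[0.07, 0.997, 0.016], [0.998, -0.07, 0.008], [0.009, 0.016, -1.0]]
force: [1.7, 0.8, 1.2]
opening: 0.25
grasp_force: 0.0
```

```bash
python3 - <<'E'
from h import *
s=st(); d=cap('top')
h=cv2.cvtColor(d['color'],cv2.COLOR_RGB2HSV); m=cv2.inRange(h,(0,0,150),(180,80,255)); m[:,:112]=0;m[:,138:]=0;m[:181]=0;m[209:]=0
print('white px in tray top',m.sum()//255)
d=cap('scene'); h=cv2.cvtColor(d['color'],cv2.COLOR_RGB2HSV); m=cv2.inRange(h,(0,0,150),(180,80,255)); p=proj(d,[.554,.403,.003]).astype(int); print(p,m[p[1]-8:p[1]+8,p[0]-12:p[0]+12].sum()//255)
for z in(.1,.0235): plan(J(0.001,.031,z),R=Rt(8))
E
```

```text
4.6333 [0.5586 0.4056 0.13  ] [[0.07, 0.997, 0.016], [0.998, -0.07, 0.008], [0.009, 0.016, -1.0]] [1.7 0.8 1.2] 0.2501954847922902 0.0 [26.7 40.7 77.3  0.  61.  30.7]
white px in tray top 31
[160 167] 6
offset [-0.2243, 0.0306, 0.0234] dr [-7.61, -0.24, 0.19]
offset [-0.2246, 0.0301, 0.0999] dr [-7.61, -0.24, 0.19]
```

servo_tool --targets '[{"offset":[-0.04,0.005,0],"dr":[0,0,0]},{"offset":[-0.08,0.01,0],"dr":[0,0,0]},{"offset":[-0.12,0.015,0],"dr":[0,0,0]},{"offset":[-0.16,0.02,0],"dr":[-4,0,0]},{"offset":[-0.195,0.025,0],"dr":[-8,0,0]},{"offset":[-0.215,0.03,0],"dr":[-8,0,0]},{"offset":[-0.224,0.03,0.01],"dr":[-8,0,0]},{"offset":[-0.224,0.03,0.02],"dr":[-8,0,0]},{"offset":[-0.224,0.03,0.02],"dr":[-8,0,0]},{"offset":[-0.224,0.03,0.02],"dr":[-8,0,0]}]' --gripper 0.4

```text
time_s: 5.57
position: [0.5665, 0.1775, 0.0985]
tcp_rot: [[0.069, 0.988, 0.136], [0.998, -0.069, -0.01], [-0.0, 0.136, -0.991]]
force: [0.7, -0.1, 0.3]
opening: 0.301
grasp_force: 0.0
```

```bash
python3 - <<'E'
from h import *
s=st(); plan(J(0.001,.031,.0235),R=Rt(8))
E
```

```text
5.5667 [0.5665 0.1775 0.0985] [[0.069, 0.988, 0.136], [0.998, -0.069, -0.01], [-0.0, 0.136, -0.991]] [ 0.7 -0.1  0.3] 0.3014611172017105 0.0 [ 7.4 35.3 98.4 -2.5 38.6 13.3]
offset [0.0006, -0.0065, 0.0748] dr [-0.16, -0.01, 0.22]
```

servo_tool --targets '[{"offset":[0,-0.003,0.03],"dr":[0,0,0]},{"offset":[0,-0.006,0.055],"dr":[0,0,0]},{"offset":[0,-0.006,0.07],"dr":[0,0,0]},{"offset":[0,-0.006,0.0745],"dr":[0,0,0]},{"offset":[0,-0.006,0.0745],"dr":[0,0,0]},{"offset":[0,-0.006,0.0745],"dr":[0,0,0]}]'

```text
time_s: 6.07
position: [0.5723, 0.1776, 0.0256]
tcp_rot: [[0.069, 0.988, 0.14], [0.998, -0.068, -0.009], [0.0, 0.14, -0.99]]
force: [-0.3, 1.1, 0.6]
opening: 0.298
grasp_force: 0.0
```

servo_tool --targets '[{"offset":[0,0,0],"dr":[0,0,0]},{"offset":[0,0,0],"dr":[0,0,0]},{"offset":[0,0,0],"dr":[0,0,0]},{"offset":[0,0,0],"dr":[0,0,0]},{"offset":[0,0,0],"dr":[0,0,0]}]' --gripper 0.77

```text
time_s: 6.48
position: [0.5722, 0.1768, 0.026]
tcp_rot: [[0.07, 0.988, 0.14], [0.998, -0.069, -0.009], [0.0, 0.14, -0.99]]
force: [-0.7, 1.3, 1.5]
opening: 0.124
grasp_force: 15.8
```

```bash
python3 - <<'E'
from h import *
s=st(); print(inJ(s['position'])); plan(J(0,.03,.12),R=Rt(0));plan([.554,.403,.12],R=Rt(0)); plan([.554,.403,.03],R=Rt(0))
E
```

```text
6.4833 [0.5722 0.1768 0.026 ] [[0.07, 0.988, 0.14], [0.998, -0.069, -0.009], [0.0, 0.14, -0.99]] [-0.7  1.3  1.5] 0.12393465126393151 15.779485171660781 [ 7.3 42.5 99.6 -3.1 30.  13.9]
[0.00296675 0.03013991]
offset [-0.0001, 0.0103, -0.0935] dr [8.07, -0.03, 0.19]
offset [0.2244, -0.0204, -0.0978] dr [8.07, -0.03, 0.19]
offset [0.2243, -0.033, -0.0087] dr [8.07, -0.03, 0.19]
```

servo_tool --targets '[{"offset":[0,0.003,-0.025],"dr":[0,0,0]},{"offset":[0,0.007,-0.06],"dr":[0,0,0]},{"offset":[0,0.01,-0.094],"dr":[4,0,0]},{"offset":[0.04,0.005,-0.095],"dr":[8,0,0]},{"offset":[0.08,0,-0.096],"dr":[8,0,0]},{"offset":[0.12,-0.006,-0.097],"dr":[8,0,0]},{"offset":[0.16,-0.012,-0.097],"dr":[8,0,0]},{"offset":[0.2,-0.018,-0.097],"dr":[8,0,0]},{"offset":[0.224,-0.02,-0.097],"dr":[8,0,0]},{"offset":[0.224,-0.02,-0.097],"dr":[8,0,0]},{"offset":[0.224,-0.025,-0.06],"dr":[8,0,0]},{"offset":[0.224,-0.03,-0.03],"dr":[8,0,0]},{"offset":[0.224,-0.033,-0.01],"dr":[8,0,0]},{"offset":[0.224,-0.033,-0.01],"dr":[8,0,0]},{"offset":[0.224,-0.033,-0.01],"dr":[8,0,0]}]'

```text
time_s: 7.73
position: [0.5527, 0.4013, 0.0293]
tcp_rot: [[0.07, 0.998, -0.003], [0.998, -0.07, -0.002], [-0.002, -0.003, -1.0]]
force: [0.2, 0.8, 0.4]
opening: 0.116
grasp_force: 22.6
```

servo_tool --targets '[{"offset":[0,0,0],"dr":[0,0,0]},{"offset":[0,0,0],"dr":[0,0,0]},{"offset":[0,0,0],"dr":[0,0,0]},{"offset":[0,0,-0.03],"dr":[0,0,0]},{"offset":[0,0,-0.06],"dr":[0,0,0]},{"offset":[0,0,-0.09],"dr":[0,0,0]},{"offset":[0,0,-0.12],"dr":[0,0,0]},{"offset":[-0.04,0,-0.12],"dr":[0,0,0]},{"offset":[-0.08,0,-0.12],"dr":[0,0,0]},{"offset":[-0.12,0,-0.12],"dr":[0,0,0]},{"offset":[-0.12,0,-0.12],"dr":[0,0,0]},{"offset":[-0.12,0,-0.12],"dr":[0,0,0]}]' --gripper 0.4

```text
time_s: 8.73
position: [0.5457, 0.2811, 0.1522]
tcp_rot: [[0.073, 0.997, 0.002], [0.997, -0.073, 0.001], [0.001, 0.002, -1.0]]
force: [-0.4, 0.3, 0.5]
opening: 0.302
grasp_force: 0.0
```

```bash
python3 - <<'E'
from h import *
s=st(); d=cap('wrist','w2')
E
```

```text
8.7333 [0.5457 0.2811 0.1522] [[0.073, 0.997, 0.002], [0.997, -0.073, 0.001], [0.001, 0.002, -1.0]] [-0.4  0.3  0.5] 0.3017451175686618 0.0 [16.8 34.2 87.6  0.  58.1 21. ]
```

View pics/w2.png

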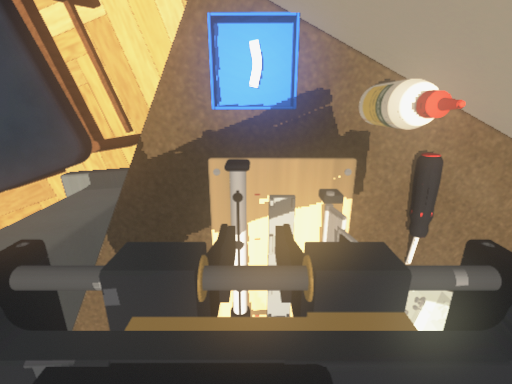

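The tray at (255,60) shows one strip on top, with the second probably stacked under it. I'll verify that later. Next is the pin.

```bash
python3 - <<'E'
from h import *
for z in(.1,.053): plan(J(-.0492,-.049,z),R=Rt(0))
E
```

```text
offset [-0.1827, -0.0187, 0.0517] dr [0.14, -0.09, 0.08]
offset [-0.1827, -0.0189, 0.0987] dr [0.14, -0.09, 0.08]
```

servo_tool --targets '[{"offset":[-0.04,-0.004,0],"dr":[0,0,0]},{"offset":[-0.08,-0.008,0],"dr":[0,0,0]},{"offset":[-0.12,-0.012,0],"dr":[0,0,0]},{"offset":[-0.16,-0.019,0.02],"dr":[0,0,0]},{"offset":[-0.183,-0.019,0.05],"dr":[0,0,0]},{"offset":[-0.183,-0.019,0.052],"dr":[0,0,0]},{"offset":[-0.183,-0.019,0.052],"dr":[0,0,0]},{"offset":[-0.183,-0.019,0.052],"dr":[0,0,0]}]' --gripper 0.25

```text
time_s: 9.45
position: [0.5147, 0.1029, 0.0989]
tcp_rot: [[0.069, 0.998, 0.002], [0.998, -0.069, 0.001], [0.001, 0.002, -1.0]]
force: [-0.2, 1.1, -0.3]
opening: 0.374
grasp_force: 0.0
```

```bash
python3 - <<'E'
from h import *
s=st(); d=cap('top'); h=cv2.cvtColor(d['color'],cv2.COLOR_RGB2HSV)
d=cap('wrist','w3'); h=cv2.cvtColor(d['color'],cv2.COLOR_RGB2HSV); m=cv2.inRange(h,(0,150,100),(8,255,255))|cv2.inRange(h,(172,150,100),(180,255,255))
cs,_=cv2.findContours(m,0,2)
for c in cs:
    if cv2.contourArea(c)>30:
        M=cv2.moments(c);p=(M['m10']/M['m00'],M['m01']/M['m00']);print(np.round(p),cv2.contourArea(c),inJ(ray(d,p,.067)).round(4))
print('tcp',inJ(s['position']), proj(d,J(-.05,-.05,.067)))
plan(J(-.0492,-.049,.053),R=Rt(0))
E
```

```text
9.45 [0.5147 0.1029 0.0989] [[0.069, 0.998, 0.002], [0.998, -0.069, 0.001], [0.001, 0.002, -1.0]] [-0.2  1.1 -0.3] 0.3741692827046348 0.0 [ -0.9  33.3 102.8   0.   43.8   3. ]
[109. 246.] 258.5 [-0.1629 -0.0697]
[252. 222.] 383.0 [-0.0495 -0.0487]
[414. 155.] 344.5 [0.0657 0.0038]
tcp [-0.04891877 -0.04785173] [251.78580855 223.28914758]
offset [-0.0016, -0.0007, 0.0466] dr [0.19, -0.03, 0.33]
```

servo_tool --targets '[{"offset":[-0.001,-0.001,0.025],"dr":[0,0,0]},{"offset":[-0.001,-0.001,0.046],"dr":[0,0,0]},{"offset":[-0.001,-0.001,0.046],"dr":[0,0,0]},{"offset":[-0.001,-0.001,0.046],"dr":[0,0,0]}]'

```text
time_s: 9.88
position: [0.5124, 0.1019, 0.0526]
tcp_rot: [[0.068, 0.998, -0.0], [0.998, -0.068, 0.0], [0.0, -0.0, -1.0]]
force: [0.3, 0.7, 0.8]
opening: 0.373
grasp_force: 0.0
```

servo_tool --targets '[{"offset":[0,0,0],"dr":[0,0,0]},{"offset":[0,0,0],"dr":[0,0,0]},{"offset":[0,0,0],"dr":[0,0,0]},{"offset":[0,0,0],"dr":[0,0,0]},{"offset":[0,0,0],"dr":[0,0,0]}]' --gripper 0.75

```text
time_s: 10.3
position: [0.5131, 0.1009, 0.0534]
tcp_rot: [[0.07, 0.998, 0.002], [0.998, -0.07, 0.0], [0.0, 0.002, -1.0]]
force: [0.1, 1.2, 3.0]
opening: 0.179
grasp_force: 30.0
```

servo_tool --targets '[{"offset":[0,0,0.003],"dr":[0,0,0]},{"offset":[0,0,0.006],"dr":[0,0,0]},{"offset":[0,0,0.009],"dr":[0,0,0]},{"offset":[0,0,0.01],"dr":[0,0,0]},{"offset":[0,0,0.01],"dr":[0,0,0]},{"offset":[0,0,0.01],"dr":[0,0,0]}]'

```text
time_s: 10.8
position: [0.5132, 0.1008, 0.0443]
tcp_rot: [[0.07, 0.998, 0.002], [0.998, -0.07, 0.0], [0.0, 0.002, -1.0]]
force: [-1.2, 1.5, 18.9]
opening: 0.185
grasp_force: 30.0
```

servo_tool --targets '[{"offset":[0.005,0,-0.0005],"dr":[0,0,0]},{"offset":[0.02,0,-0.0005],"dr":[0,0,0]},{"offset":[0.04,0,-0.0005],"dr":[0,0,0]},{"offset":[0.06,0,-0.0005],"dr":[0,0,0]},{"offset":[0.08,0,-0.0005],"dr":[0,0,0]},{"offset":[0.1,0,-0.0005],"dr":[0,0,0]},{"offset":[0.12,0,-0.0005],"dr":[0,0,0]},{"offset":[0.14,0,-0.0005],"dr":[0,0,0]},{"offset":[0.158,0,-0.0005],"dr":[0,0,0]},{"offset":[0.17,0,-0.0005],"dr":[0,0,0]},{"offset":[0.174,0,-0.0005],"dr":[0,0,0]},{"offset":[0.174,0,-0.0005],"dr":[0,0,0]},{"offset":[0.174,0,-0.0005],"dr":[0,0,0]},{"offset":[0.174,0,-0.0005],"dr":[0,0,0]}]'

```text
time_s: 11.97
position: [0.5261, 0.2744, 0.0445]
tcp_rot: [[0.069, 0.998, 0.004], [0.998, -0.069, 0.0], [0.001, 0.004, -1.0]]
force: [-1.6, -1.4, 12.1]
opening: 0.178
grasp_force: 30.0
```

```bash
python3 - <<'E'
from h import *
s=st(); print(inJ(s['position']), np.hypot(*(s['position'][:2]-np.array([.5132,.1008]))))
E
```

```text
11.9667 [0.5261 0.2744 0.0445] [[0.069, 0.998, 0.004], [0.998, -0.069, 0.0], [0.001, 0.004, -1.0]] [-1.6 -1.4 12.1] 0.17810119769240018 30.01132315490395 [16.8 41.9 94.2 -0.  43.6 20.8]
[-0.05008725  0.12410924] 0.17412548195554334
```

Moved 174.1 mm. I'll raise the knob gently, still gripped, and see whether it follows.

servo_tool --targets '[{"offset":[0,0,-0.003],"dr":[0,0,0]},{"offset":[0,0,-0.006],"dr":[0,0,0]},{"offset":[0,0,-0.009],"dr":[0,0,0]},{"offset":[0,0,-0.009],"dr":[0,0,0]},{"offset":[0,0,-0.009],"dr":[0,0,0]}]'

```text
time_s: 12.38
position: [0.526, 0.2744, 0.0522]
tcp_rot: [[0.07, 0.998, 0.003], [0.998, -0.07, 0.001], [0.001, 0.003, -1.0]]
force: [3.9, -0.4, 2.1]
opening: 0.181
grasp_force: 30.0
```

servo_tool --targets '[{"offset":[0,0,0],"dr":[0,0,0]},{"offset":[0,0,0],"dr":[0,0,0]},{"offset":[0,0,0],"dr":[0,0,0]},{"offset":[0,0,-0.03],"dr":[0,0,0]},{"offset":[0,0,-0.06],"dr":[0,0,0]},{"offset":[-0.03,0,-0.09],"dr":[0,0,0]},{"offset":[-0.07,0,-0.1],"dr":[0,0,0]},{"offset":[-0.1,0,-0.1],"dr":[0,0,0]},{"offset":[-0.1,0,-0.1],"dr":[0,0,0]},{"offset":[-0.1,0,-0.1],"dr":[0,0,0]}]' --gripper 0.2

```text
time_s: 13.22
position: [0.5157, 0.1731, 0.1514]
tcp_rot: [[0.073, 0.997, -0.004], [0.997, -0.073, -0.0], [-0.0, -0.004, -1.0]]
force: [-0.8, 0.3, 0.4]
opening: 0.4
grasp_force: 0.0
```

```bash
python3 - <<'E'
from h import *
s=st(); d=cap('wrist')
o=cv2.cvtColor(d['color'][0:300],cv2.COLOR_RGB2BGR); cv2.imwrite('pics/w4.png',o)
h=cv2.cvtColor(d['color'],cv2.COLOR_RGB2HSV); m=cv2.inRange(h,(0,150,100),(8,255,255))|cv2.inRange(h,(172,150,100),(180,255,255))
cs,_=cv2.findContours(m,0,2)
for c in cs:
    if cv2.contourArea(c)>30:
        M=cv2.moments(c);p=(M['m10']/M['m00'],M['m01']/M['m00']);print(np.round(p),cv2.contourArea(c),inJ(ray(d,p,.067)).round(4))
E
```

```text
13.2167 [0.5157 0.1731 0.1514] [[0.073, 0.997, -0.004], [0.997, -0.073, -0.0], [-0.0, -0.004, -1.0]] [-0.8  0.3  0.4] 0.3999200808298291 0.0 [ 6.8 29.7 97.6  0.  52.9 10.9]
[377. 216.] 141.0 [0.0657 0.0047]
[259.  87.] 292.5 [-0.0491  0.1218]
```

View pics/w4.png

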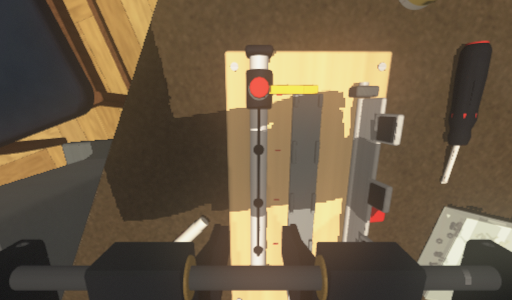

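The sleeve is at the fourth hole with the knob up at (259,87), and the cradle is empty. Now the blanks: hover over the first.

```bash
cat >> h.py <<'E'
def blanks(d,z=.01,ymax=-0.05):
    h=cv2.cvtColor(d['color'],cv2.COLOR_RGB2HSV); m=cv2.inRange(h,(8,60,110),(28,200,255))
    n,L,S,_=cv2.connectedComponentsWithStats(m); out=[]
    for i in range(1,n):
        if S[i,4]<40 or S[i,4]>6000: continue
        ys,xs=np.nonzero(L==i); W=np.array([ray(d,(x,y),z)[:2] for x,y in zip(xs,ys)]); c=W.mean(0)
        if not(.45<c[0]<.8 and -.42<c[1]<ymax): continue
        w,V=np.linalg.eigh(np.cov((W-c).T)); v=V[:,1]*np.sign(V[0,1])
        ln,wd=np.sqrt(12*w[::-1])
        print('blank',c.round(4),'len %.3f wid %.3f'%(ln,wd),'ang from +x %.1f'%np.degrees(np.arctan2(v[1],v[0])),'edge',xs.min(),xs.max(),ys.min(),ys.max()); out.append(c)
    return out
E
python3 - <<'E'
from h import *
d=cap('top'); blanks(d); 
plan([.645,-.133,.15],yaw=78)
E
```

```text
offset [-0.2981, 0.15, 0.0008] dr [-0.14, -0.11, -82.02]
```

```bash
python3 - <<'E'
from h import *
d=cap('top','t5'); h=cv2.cvtColor(d['color'],cv2.COLOR_RGB2HSV); m=cv2.inRange(h,(8,60,110),(28,200,255))
n,L,S,_=cv2.connectedComponentsWithStats(m); print([(s.tolist()) for s in S if s[4]>15])
E
```

```text
[[0, 0, 512, 384, 76661], [0, 0, 512, 384, 116636], [265, 0, 7, 8, 29], [267, 0, 19, 19, 112], [302, 0, 11, 15, 52], [323, 0, 17, 10, 46], [369, 0, 6, 7, 23], [389, 0, 8, 5, 25], [441, 0, 9, 3, 18], [333, 6, 12, 6, 30], [302, 10, 8, 13, 38], [351, 13, 8, 4, 16], [457, 13, 6, 8, 21], [361, 18, 21, 13, 132], [309, 20, 14, 37, 219], [354, 20, 6, 7, 18], [337, 25, 14, 14, 52], [201, 30, 15, 14, 170], [372, 31, 6, 5, 18], [431, 33, 8, 6, 28], [365, 38, 10, 8, 25], [305, 43, 25, 29, 207], [324, 44, 8, 13, 70], [334, 47, 33, 26, 212], [335, 53, 15, 9, 53], [288, 62, 8, 6, 35], [325, 67, 7, 8, 37], [285, 71, 6, 12, 18], [292, 75, 40, 39, 400], [294, 84, 15, 17, 94], [283, 90, 6, 9, 16], [315, 111, 7, 8, 17], [192, 138, 7, 7, 23], [386, 149, 13, 13, 109], [202, 161, 4, 4, 16], [154, 186, 12, 9, 66], [443, 191, 12, 10, 35], [466, 237, 7, 11, 30], [248, 375, 34, 9, 57]]
```

```bash
sed -i 's/(8,60,110),(28,200,255)/(8,60,170),(30,200,255)/' h.py; python3 - <<'E'
from h import *
d=cap('top'); blanks(d)
plan([.645,-.133,.15],yaw=78)
E
```

```text
blank [ 0.6698 -0.2056] len 0.052 wid 0.016 ang from +x 11.8 edge 316 324 143 158
blank [ 0.6465 -0.2708] len 0.052 wid 0.016 ang from +x 5.9 edge 338 345 149 164
blank [ 0.6498 -0.1326] len 0.051 wid 0.016 ang from +x -13.1 edge 294 300 150 165
blank [ 0.5963 -0.3363] len 0.049 wid 0.021 ang from +x 7.1 edge 360 368 163 178
offset [-0.2989, 0.1491, 0.001] dr [-0.1, -0.08, -81.93]
```

servo_tool --targets '[{"offset":[-0.035,0.015,0],"dr":[0,0,-7]},{"offset":[-0.07,0.03,0],"dr":[0,0,-14]},{"offset":[-0.1,0.05,0],"dr":[0,0,-21]},{"offset":[-0.13,0.065,0],"dr":[0,0,-28]},{"offset":[-0.16,0.08,0],"dr":[0,0,-35]},{"offset":[-0.19,0.095,0],"dr":[0,0,-42]},{"offset":[-0.22,0.11,0],"dr":[0,0,-49]},{"offset":[-0.25,0.125,0],"dr":[0,0,-56]},{"offset":[-0.28,0.14,0],"dr":[0,0,-63]},{"offset":[-0.298,0.149,0],"dr":[0,0,-70]},{"offset":[-0.298,0.149,0],"dr":[0,0,-77]},{"offset":[-0.298,0.149,0],"dr":[0,0,-83]},{"offset":[-0.298,0.149,0],"dr":[0,0,-83]},{"offset":[-0.298,0.149,0],"dr":[0,0,-83]}]' --gripper 0.3

```text
time_s: 14.58
position: [0.6453, -0.1319, 0.1512]
tcp_rot: [[-0.981, 0.192, -0.001], [0.192, 0.981, 0.001], [0.001, 0.0, -1.0]]
force: [0.4, 0.2, -0.7]
opening: 0.353
grasp_force: 0.0
```

```bash
python3 - <<'E'
from h import *
s=st(); d=cap('wrist','w5'); blanks(d); plan([.6498,-.1326,.004],yaw=77)
d=cap('top','t6'); blanks(d)
E
```

```text
14.5833 [ 0.6453 -0.1319  0.1512] [[-0.981, 0.192, -0.001], [0.192, 0.981, 0.001], [0.001, 0.0, -1.0]] [ 0.4  0.2 -0.7] 0.35268166273807977 0.0 [ -21.3   37.4   80.6    0.    62.1 -100.2]
blank [ 0.5978 -0.3349] len 0.049 wid 0.014 ang from +x 11.4 edge 55 87 155 196
blank [ 0.6301 -0.0851] len 0.011 wid 0.007 ang from +x -33.0 edge 288 297 155 166
blank [ 0.5876 -0.3217] len 0.011 wid 0.008 ang from +x 39.2 edge 73 85 159 169
blank [ 0.6465 -0.2685] len 0.050 wid 0.014 ang from +x 5.2 edge 127 153 184 224
blank [ 0.6144 -0.392 ] len 0.011 wid 0.006 ang from +x 9.2 edge 27 35 193 202
blank [ 0.6559 -0.2094] len 0.023 wid 0.008 ang from +x -1.2 edge 186 195 194 214
blank [ 0.7922 -0.0763] len 0.045 wid 0.004 ang from +x -4.0 edge 316 320 263 293
offset [-0.0048, 0.0002, 0.1474] dr [0.02, -0.07, 1.93]
blank [ 0.6427 -0.2717] len 0.045 wid 0.016 ang from +x 2.3 edge 339 345 150 164
blank [ 0.5963 -0.3363] len 0.049 wid 0.021 ang from +x 7.1 edge 360 368 163 178
blank [ 0.469  -0.3011] len 0.180 wid 0.150 ang from +x 48.7 edge 324 388 178 250
```

View pics/w5.png

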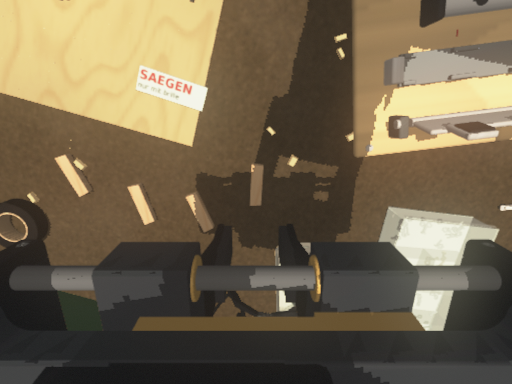

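The wrist picture shows blank A in shadow at (257,185), with the others at (200,212), (141,204) and (72,175). I'll check A against its top-view position.

```bash
python3 - <<'E'
from h import *
d=cap('wrist'); a,b=ray(d,(258,165),.01),ray(d,(256,205),.01); print(a,b,(a+b)/2,np.degrees(np.arctan2(*(b-a)[1::-1])))
a,b=ray(d,(192,195),.01),ray(d,(208,229),.01);print((a+b)/2,np.degrees(np.arctan2(*(b-a)[1::-1])))
plan([.6485,-.132,.004],yaw=77)
E
```

```text
[ 0.62763624 -0.12408057  0.01      ] [ 0.67446755 -0.13546078  0.01      ] [ 0.65105189 -0.12977068  0.01      ] -13.658382108810038
[ 0.67082467 -0.20262937  0.01      ] 9.624228757922845
offset [-0.0032, 0.0007, 0.1478] dr [0.01, -0.03, 1.98]
```

servo_tool --targets '[{"offset":[-0.0045,0.0015,0.035],"dr":[0,0,2]},{"offset":[-0.0045,0.0015,0.07],"dr":[0,0,2]},{"offset":[-0.0045,0.0015,0.105],"dr":[0,0,2]},{"offset":[-0.0045,0.0015,0.13],"dr":[0,0,2]},{"offset":[-0.0045,0.0015,0.145],"dr":[0,0,2]},{"offset":[-0.0045,0.0015,0.147],"dr":[0,0,2]},{"offset":[-0.0045,0.0015,0.147],"dr":[0,0,2]},{"offset":[-0.0045,0.0015,0.147],"dr":[0,0,2]}]'

```text
time_s: 15.4
position: [0.6514, -0.1329, 0.0065]
tcp_rot: [[-0.974, 0.225, 0.003], [0.225, 0.974, -0.001], [-0.003, -0.0, -1.0]]
force: [-0.2, -0.4, 0.2]
opening: 0.349
grasp_force: 0.0
```

servo_tool --targets '[{"offset":[0,0,0],"dr":[0,0,0]},{"offset":[0,0,0],"dr":[0,0,0]},{"offset":[0,0,0],"dr":[0,0,0]},{"offset":[0,0,0],"dr":[0,0,0]},{"offset":[0,0,0],"dr":[0,0,0]},{"offset":[0,0,-0.03],"dr":[0,0,0]},{"offset":[0,0,-0.07],"dr":[0,0,0]},{"offset":[0,0,-0.11],"dr":[0,0,0]},{"offset":[0,0,-0.146],"dr":[0,0,0]},{"offset":[0,0,-0.146],"dr":[0,0,0]},{"offset":[0,0,-0.146],"dr":[0,0,0]}]' --gripper 0.8

```text
time_s: 16.32
position: [0.6518, -0.1332, 0.1543]
tcp_rot: [[-0.974, 0.225, 0.006], [0.225, 0.974, -0.002], [-0.007, -0.001, -1.0]]
force: [-0.1, -0.5, -0.3]
opening: 0.147
grasp_force: 30.0
```

```bash
python3 - <<'E'
from h import *
s=st(); d=cap('wrist','w6'); plan(J(0,.087,.15),R=Rt(8))
E
```

```text
16.3167 [ 0.6518 -0.1332  0.1543] [[-0.974, 0.225, 0.006], [0.225, 0.974, -0.002], [-0.007, -0.001, -1.0]] [-0.1 -0.5 -0.3] 0.14658706545579223 29.99994993209839 [-21.2  37.5  79.8  -0.   62.4 -98.2]
offset [0.1571, 0.3397, 0.0016] dr [-6.57, -5.6, 81.06]
```

servo_tool --targets '[{"offset":[0.014,0.032,0],"dr":[-0.6,-0.5,7]},{"offset":[0.028,0.064,0],"dr":[-1.1,-1,14]},{"offset":[0.043,0.096,0],"dr":[-1.7,-1.5,21]},{"offset":[0.057,0.128,0],"dr":[-2.3,-1.9,28]},{"offset":[0.071,0.16,0],"dr":[-2.8,-2.4,35]},{"offset":[0.085,0.19,0],"dr":[-3.4,-2.9,42]},{"offset":[0.1,0.22,0],"dr":[-4,-3.4,49]},{"offset":[0.114,0.25,0],"dr":[-4.5,-3.9,56]},{"offset":[0.128,0.28,0],"dr":[-5.1,-4.4,63]},{"offset":[0.143,0.31,0],"dr":[-5.7,-4.8,70]},{"offset":[0.152,0.33,0],"dr":[-6.2,-5.3,76]},{"offset":[0.157,0.34,0],"dr":[-6.6,-5.6,81]},{"offset":[0.157,0.34,0],"dr":[-6.6,-5.6,81]},{"offset":[0.157,0.34,0],"dr":[-6.6,-5.6,81]},{"offset":[0.157,0.34,0],"dr":[-6.6,-5.6,81]}]'

```text
time_s: 17.62
position: [0.5729, 0.2332, 0.1496]
tcp_rot: [[0.071, 0.988, 0.135], [0.998, -0.07, -0.01], [-0.001, 0.136, -0.991]]
force: [-0.2, -0.7, -0.6]
opening: 0.144
grasp_force: 30.0
```

```bash
python3 - <<'E'
from h import *
s=st(); print(inJ(s['position'])); plan(J(0,.087,.06),R=Rt(8));plan(J(0,.087,.0265),R=Rt(8))
E
```

```text
17.6167 [0.5729 0.2332 0.1496] [[0.071, 0.988, 0.135], [0.998, -0.07, -0.01], [-0.001, 0.136, -0.991]] [-0.2 -0.7 -0.6] 0.1443399980000909 29.99988555908203 [13.  32.5 92.5 -3.1 47.6 19. ]
[-0.00038796  0.08638645]
offset [0.0007, -0.0118, 0.0889] dr [-0.2, 0.02, 0.15]
offset [0.0007, -0.0163, 0.1221] dr [-0.2, 0.02, 0.15]
```

servo_tool --targets '[{"offset":[0.001,-0.004,0.035],"dr":[0,0,0]},{"offset":[0.001,-0.008,0.07],"dr":[0,0,0]},{"offset":[0.001,-0.012,0.095],"dr":[0,0,0]},{"offset":[0.001,-0.015,0.11],"dr":[0,0,0]},{"offset":[0.001,-0.015,0.118],"dr":[0,0,0]},{"offset":[0.001,-0.015,0.122],"dr":[0,0,0]},{"offset":[0.001,-0.015,0.122],"dr":[0,0,0]}]'

```text
time_s: 18.2
position: [0.576, 0.2339, 0.0276]
tcp_rot: [[0.073, 0.988, 0.137], [0.997, -0.072, -0.01], [0.0, 0.138, -0.991]]
force: [0.1, -0.5, -0.7]
opening: 0.144
grasp_force: 30.0
```

servo_tool --targets '[{"offset":[0,-0.0015,0.001],"dr":[0,0,0]},{"offset":[0,-0.002,0.002],"dr":[0,0,0]},{"offset":[0,-0.002,0.002],"dr":[0,0,0]},{"offset":[0,-0.002,0.002],"dr":[0,0,0]}]'

```text
time_s: 18.53
position: [0.5749, 0.2354, 0.027]
tcp_rot: [[0.072, 0.987, 0.141], [0.997, -0.071, -0.009], [0.001, 0.141, -0.99]]
force: [0.1, -0.3, 0.7]
opening: 0.143
grasp_force: 30.0
```

servo_tool --targets '[{"offset":[0,0,0],"dr":[0,0,0]},{"offset":[0,0,0],"dr":[0,0,0]},{"offset":[0,0,0],"dr":[0,0,0]},{"offset":[0,0.003,-0.02],"dr":[0,0,0]},{"offset":[0,0.008,-0.055],"dr":[0,0,0]},{"offset":[0,0.014,-0.095],"dr":[4,0,0]},{"offset":[-0.03,0.017,-0.12],"dr":[8,0,0]},{"offset":[-0.07,0.017,-0.12],"dr":[8,0,0]},{"offset":[-0.1,0.017,-0.12],"dr":[8,0,0]},{"offset":[-0.1,0.017,-0.12],"dr":[8,0,0]}]' --gripper 0.45

```text
time_s: 19.37
position: [0.567, 0.1306, 0.1477]
tcp_rot: [[0.076, 0.997, -0.001], [0.997, -0.076, -0.001], [-0.001, -0.001, -1.0]]
force: [-0.9, 0.3, -0.2]
opening: 0.277
grasp_force: 0.0
```

```bash
python3 - <<'E'
from h import *
s=st(); d=cap('wrist','w7'); o=cv2.cvtColor(d['color'][0:280,160:460],cv2.COLOR_RGB2BGR); cv2.imwrite('pics/w7c.png',cv2.resize(o,None,fx=2,fy=2,interpolation=cv2.INTER_CUBIC))
d=cap('top'); blanks(d); plan([.6705,-.204,.15],yaw=101)
E
```

```text
19.3667 [0.567  0.1306 0.1477] [[0.076, 0.997, -0.001], [0.997, -0.076, -0.001], [-0.001, -0.001, -1.0]] [-0.9  0.3 -0.2] 0.27671313937816244 0.0 [ 2.  32.4 92.4 -0.1 55.2  6.4]
blank [ 0.7704 -0.1239] len 0.094 wid 0.028 ang from +x -13.9 edge 285 295 109 131
blank [ 0.6693 -0.2056] len 0.052 wid 0.016 ang from +x 11.3 edge 316 324 143 158
blank [ 0.6464 -0.2709] len 0.052 wid 0.017 ang from +x 6.0 edge 338 345 149 164
blank [ 0.5963 -0.3363] len 0.049 wid 0.021 ang from +x 7.1 edge 360 368 163 178
offset [-0.3297, 0.1288, -0.0035] dr [0.0, -0.11, -105.29]
```

View pics/w7c.png

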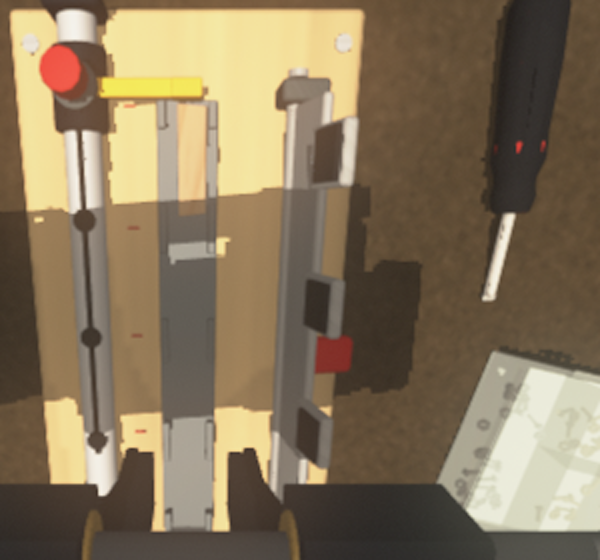

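Blank 1 lies between the guides of bay 4 at about (190,160) in the crop, next to the stop. I'll go to blank B and check that placement numerically.

```bash
python3 - <<'E'
from h import *
d=cap('wrist')
for p,z in[((190,103),.03),((190,215),.03),((178,160),.03),((206,160),.03),((152,80),.033),((190,242),.02),((158,160),.02),((217,160),.02)]:
    print(p,inJ(ray(d,(160+p[0]/2,p[1]/2),z)).round(4))
E
```

```text
(190, 103) [0.0018 0.1193]
(190, 215) [0.0017 0.0701]
(178, 160) [-0.0039  0.095 ]
(206, 160) [0.0093 0.095 ]
(152, 80) [-0.0153  0.1282]
(190, 242) [0.0017 0.0568]
(158, 160) [-0.014   0.0958]
(217, 160) [0.015  0.0958]
```

servo_tool --targets '[{"offset":[-0.025,0.01,0],"dr":[0,0,-7]},{"offset":[-0.05,0.02,0],"dr":[0,0,-14]},{"offset":[-0.075,0.03,0],"dr":[0,0,-21]},{"offset":[-0.1,0.04,0],"dr":[0,0,-28]},{"offset":[-0.125,0.05,0],"dr":[0,0,-35]},{"offset":[-0.15,0.06,0],"dr":[0,0,-42]},{"offset":[-0.175,0.07,0],"dr":[0,0,-49]},{"offset":[-0.2,0.08,0],"dr":[0,0,-56]},{"offset":[-0.225,0.09,0],"dr":[0,0,-63]},{"offset":[-0.25,0.1,0],"dr":[0,0,-70]},{"offset":[-0.275,0.11,0],"dr":[0,0,-77]},{"offset":[-0.3,0.12,0],"dr":[0,0,-84]},{"offset":[-0.32,0.126,0],"dr":[0,0,-91]},{"offset":[-0.33,0.129,0],"dr":[0,0,-98]},{"offset":[-0.33,0.129,0],"dr":[0,0,-105]},{"offset":[-0.33,0.129,0],"dr":[0,0,-105]},{"offset":[-0.33,0.129,0],"dr":[0,0,-105]}]' --gripper 0.3

```text
time_s: 20.93
position: [0.672, -0.2014, 0.1459]
tcp_rot: [[-0.982, -0.187, -0.002], [-0.187, 0.982, 0.002], [0.002, 0.002, -1.0]]
force: [-0.3, -0.0, -0.5]
opening: 0.349
grasp_force: 0.0
```

```bash
python3 - <<'E'
from h import *
s=st(); d=cap('wrist','w8'); blanks(d,ymax=.0); print(proj(d,[.670,-.204,.01]))
o=cv2.cvtColor(d['color'],cv2.COLOR_RGB2HSV); c=proj(d,[.67,-.204,.01]).astype(int)
# loose mask for shaded wood near the expected place
m=cv2.inRange(o,(5,80,75),(28,255,255)); w=np.zeros_like(m); w[c[1]-40:c[1]+35,c[0]-30:c[0]+30]=1; m*=w
cs,_=cv2.findContours(m,0,2)
for k in cs:
    if cv2.contourArea(k)>100: r=cv2.minAreaRect(k); print(r,ray(d,r[0],.01))
cv2.imwrite('pics/w8c.png',cv2.resize(cv2.cvtColor(d['color'][120:260,120:400],cv2.COLOR_RGB2BGR),None,fx=2.5,fy=2.5))
plan([.670,-.204,.004],yaw=101)
E
```

```text
20.9333 [ 0.672  -0.2014  0.1459] [[-0.982, -0.187, -0.002], [-0.187, 0.982, 0.002], [0.002, 0.002, -1.0]] [-0.3 -0.  -0.5] 0.34850050499040547 0.0 [ -25.8   40.9   73.8    0.    65.5 -126.6]
blank [ 0.5978 -0.3354] len 0.049 wid 0.014 ang from +x 11.5 edge 129 148 64 116
blank [ 0.5178 -0.0222] len 0.013 wid 0.004 ang from +x -83.1 edge 452 464 66 71
blank [ 0.5882 -0.3243] len 0.012 wid 0.007 ang from +x 31.5 edge 146 156 75 88
blank [ 0.5311 -0.0221] len 0.009 wid 0.004 ang from +x 22.3 edge 451 455 78 87
blank [ 0.615 -0.394] len 0.011 wid 0.006 ang from +x 16.4 edge 77 84 91 101
blank [ 0.6465 -0.2689] len 0.049 wid 0.014 ang from +x 5.3 edge 191 205 126 171
blank [ 0.6582 -0.2071] len 0.025 wid 0.013 ang from +x 5.5 edge 246 258 159 183
blank [ 0.6307 -0.088 ] len 0.011 wid 0.009 ang from +x -40.1 edge 356 367 160 170
blank [ 0.7787 -0.0993] len 0.028 wid 0.004 ang from +x 16.8 edge 316 319 267 286
[252.36804091 180.16274485]
((251.5, 171.0), (62.0, 59.0), 90.0) [ 0.65977392 -0.20690186  0.01      ]
offset [0.0022, -0.0024, 0.1421] dr [0.11, -0.08, -0.2]
```

servo_tool --targets '[{"offset":[0.002,-0.0025,0.035],"dr":[0,0,0]},{"offset":[0.002,-0.0025,0.07],"dr":[0,0,0]},{"offset":[0.002,-0.0025,0.105],"dr":[0,0,0]},{"offset":[0.002,-0.0025,0.13],"dr":[0,0,0]},{"offset":[0.002,-0.0025,0.14],"dr":[0,0,0]},{"offset":[0.002,-0.0025,0.142],"dr":[0,0,0]},{"offset":[0.002,-0.0025,0.142],"dr":[0,0,0]},{"offset":[0.002,-0.0025,0.142],"dr":[0,0,0]}]'

```text
time_s: 21.65
position: [0.6718, -0.2062, 0.0066]
tcp_rot: [[-0.982, -0.188, 0.002], [-0.188, 0.982, -0.001], [-0.002, -0.001, -1.0]]
force: [0.6, -0.2, 0.1]
opening: 0.347
grasp_force: 0.0
```

servo_tool --targets '[{"offset":[0,0,0],"dr":[0,0,0]},{"offset":[0,0,0],"dr":[0,0,0]},{"offset":[0,0,0],"dr":[0,0,0]},{"offset":[0,0,0],"dr":[0,0,0]},{"offset":[0,0,0],"dr":[0,0,0]},{"offset":[0,0,-0.03],"dr":[0,0,0]},{"offset":[0,0,-0.07],"dr":[0,0,0]},{"offset":[0,0,-0.11],"dr":[0,0,0]},{"offset":[0,0,-0.146],"dr":[0,0,0]},{"offset":[0,0,-0.146],"dr":[0,0,0]},{"offset":[0,0,-0.146],"dr":[0,0,0]}]' --gripper 0.8

```text
time_s: 22.57
position: [0.6721, -0.2069, 0.1543]
tcp_rot: [[-0.982, -0.188, 0.005], [-0.188, 0.982, -0.002], [-0.005, -0.003, -1.0]]
force: [-0.6, -0.4, -0.3]
opening: 0.144
grasp_force: 30.0
```

```bash
python3 - <<'E'
from h import *
s=st(); plan(J(0,.029,.15),R=Rt(8))
E
```

```text
22.5667 [ 0.6721 -0.2069  0.1543] [[-0.982, -0.188, 0.005], [-0.188, 0.982, -0.002], [-0.005, -0.003, -1.0]] [-0.6 -0.4 -0.3] 0.1438935573327231 30.000059008598328 [ -26.2   40.3   73.5    0.    65.8 -127.1]
offset [0.029, 0.3954, 0.0028] dr [-5.5, -6.96, 104.89]
```

servo_tool --targets '[{"offset":[0.002,0.028,0],"dr":[-0.4,-0.5,7]},{"offset":[0.004,0.056,0],"dr":[-0.7,-0.9,14]},{"offset":[0.006,0.084,0],"dr":[-1.1,-1.4,21]},{"offset":[0.008,0.112,0],"dr":[-1.5,-1.9,28]},{"offset":[0.01,0.14,0],"dr":[-1.8,-2.3,35]},{"offset":[0.012,0.168,0],"dr":[-2.2,-2.8,42]},{"offset":[0.014,0.196,0],"dr":[-2.6,-3.3,49]},{"offset":[0.016,0.224,0],"dr":[-2.9,-3.7,56]},{"offset":[0.018,0.252,0],"dr":[-3.3,-4.2,63]},{"offset":[0.02,0.28,0],"dr":[-3.7,-4.6,70]},{"offset":[0.022,0.308,0],"dr":[-4,-5.1,77]},{"offset":[0.024,0.336,0],"dr":[-4.4,-5.6,84]},{"offset":[0.026,0.364,0],"dr":[-4.8,-6,91]},{"offset":[0.028,0.385,0],"dr":[-5.1,-6.5,98]},{"offset":[0.029,0.395,0],"dr":[-5.5,-7,105]},{"offset":[0.029,0.395,0],"dr":[-5.5,-7,105]},{"offset":[0.029,0.395,0],"dr":[-5.5,-7,105]}]'

```text
time_s: 23.98
position: [0.566, 0.1768, 0.1495]
tcp_rot: [[0.07, 0.989, 0.13], [0.998, -0.07, -0.008], [0.001, 0.13, -0.992]]
force: [0.6, 0.0, -0.1]
opening: 0.144
grasp_force: 30.0
```

```bash
python3 - <<'E'
from h import *
s=st(); print(inJ(s['position'])); plan(J(-.001,.029,.0255),R=Rt(8))
E
```

```text
23.9833 [0.566  0.1768 0.1495] [[0.07, 0.989, 0.13], [0.998, -0.07, -0.008], [0.001, 0.13, -0.992]] [ 0.6  0.  -0.1] 0.1436036114515005 30.000272691249847 [ 7.3 30.8 96.3 -2.  45.6 12.6]
[-0.00319652  0.02962834]
offset [-0.0008, -0.0139, 0.1233] dr [-0.53, -0.08, 0.18]
```

servo_tool --targets '[{"offset":[-0.001,-0.004,0.035],"dr":[0,0,0]},{"offset":[-0.001,-0.008,0.07],"dr":[0,0,0]},{"offset":[-0.001,-0.012,0.095],"dr":[0,0,0]},{"offset":[-0.001,-0.0145,0.11],"dr":[0,0,0]},{"offset":[-0.001,-0.0145,0.12],"dr":[0,0,0]},{"offset":[-0.001,-0.0145,0.123],"dr":[0,0,0]},{"offset":[-0.001,-0.0145,0.123],"dr":[0,0,0]},{"offset":[-0.001,-0.0145,0.123],"dr":[0,0,0]}]'

```text
time_s: 24.65
position: [0.5704, 0.1751, 0.0279]
tcp_rot: [[0.075, 0.988, 0.135], [0.997, -0.075, -0.008], [0.003, 0.135, -0.991]]
force: [0.1, -0.5, -0.6]
opening: 0.145
grasp_force: 30.0
```

servo_tool --targets '[{"offset":[0,0,0.001],"dr":[0,0,0]},{"offset":[0,0,0.001],"dr":[0,0,0]},{"offset":[0,0,0.001],"dr":[0,0,0]},{"offset":[0,0.003,-0.02],"dr":[0,0,0]},{"offset":[0,0.008,-0.055],"dr":[0,0,0]},{"offset":[0,0.014,-0.095],"dr":[4,0,0]},{"offset":[-0.03,0.017,-0.12],"dr":[8,0,0]},{"offset":[-0.07,0.017,-0.12],"dr":[8,0,0]},{"offset":[-0.1,0.017,-0.12],"dr":[8,0,0]},{"offset":[-0.1,0.017,-0.12],"dr":[8,0,0]},{"offset":[-0.1,0.017,-0.12],"dr":[8,0,0]}]' --gripper 0.45

```text
time_s: 25.57
position: [0.5628, 0.0742, 0.1489]
tcp_rot: [[0.078, 0.997, -0.005], [0.997, -0.078, 0.003], [0.003, -0.005, -1.0]]
force: [0.9, 0.6, -0.1]
opening: 0.27
grasp_force: 0.0
```

```bash
python3 - <<'E'
from h import *
s=st(); d=cap('wrist','w9'); o=cv2.cvtColor(d['color'][0:280,160:460],cv2.COLOR_RGB2BGR); cv2.imwrite('pics/w9c.png',cv2.resize(o,None,fx=2,fy=2,interpolation=cv2.INTER_CUBIC))
d=cap('top'); blanks(d); plan([.6465,-.270,.15],yaw=95.5)
E
```

```text
25.5667 [0.5628 0.0742 0.1489] [[0.078, 0.997, -0.005], [0.997, -0.078, 0.003], [0.003, -0.005, -1.0]] [ 0.9  0.6 -0.1] 0.2701793114731601 0.0 [-3.8 31.5 94.3  0.2 54.5  0.5]
blank [ 0.7681 -0.1235] len 0.094 wid 0.026 ang from +x -15.9 edge 285 295 109 131
blank [ 0.6464 -0.2709] len 0.052 wid 0.017 ang from +x 6.0 edge 338 345 149 164
blank [ 0.5961 -0.3362] len 0.049 wid 0.021 ang from +x 6.3 edge 360 368 163 178
offset [-0.3388, 0.1097, -0.0033] dr [-0.1, -0.41, -99.81]
```

View pics/w9c.png

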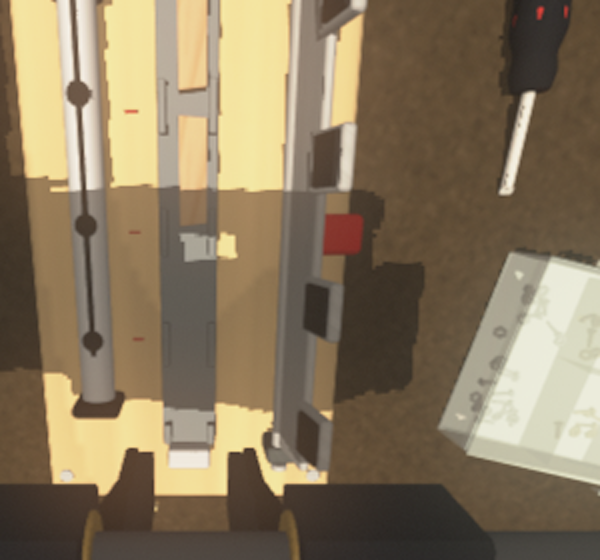

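Blank 2 lies flat in bay 3 at about (193,170) in the crop. On to blank C.

servo_tool --targets '[{"offset":[-0.025,0.008,0],"dr":[0,0,-7]},{"offset":[-0.05,0.016,0],"dr":[0,0,-14]},{"offset":[-0.075,0.024,0],"dr":[0,0,-21]},{"offset":[-0.1,0.032,0],"dr":[0,0,-28]},{"offset":[-0.125,0.04,0],"dr":[0,0,-35]},{"offset":[-0.15,0.048,0],"dr":[0,0,-42]},{"offset":[-0.175,0.057,0],"dr":[0,0,-49]},{"offset":[-0.2,0.065,0],"dr":[0,0,-56]},{"offset":[-0.225,0.073,0],"dr":[0,0,-63]},{"offset":[-0.25,0.081,0],"dr":[0,0,-70]},{"offset":[-0.28,0.09,0],"dr":[0,0,-77]},{"offset":[-0.31,0.1,0],"dr":[0,0,-84]},{"offset":[-0.33,0.107,0],"dr":[0,0,-91]},{"offset":[-0.339,0.11,0],"dr":[0,0,-98]},{"offset":[-0.339,0.11,0],"dr":[0,0,-100]},{"offset":[-0.339,0.11,0],"dr":[0,0,-100]},{"offset":[-0.339,0.11,0],"dr":[0,0,-100]}]' --gripper 0.3

```text
time_s: 27.08
position: [0.6472, -0.2691, 0.146]
tcp_rot: [[-0.995, -0.1, -0.007], [-0.1, 0.995, 0.004], [0.006, 0.005, -1.0]]
force: [-0.7, 0.3, 0.4]
opening: 0.353
grasp_force: 0.0
```

```bash
python3 - <<'E'
from h import *
s=st(); d=cap('wrist'); blanks(d,ymax=-.2); plan([.6465,-.2695,.0045],yaw=95.5)
h=cv2.cvtColor(d['color'],cv2.COLOR_RGB2HSV); p=proj(d,[.6465,-.2695,.01]).astype(int); print(p,h[p[1],p[0]],h[p[1],p[0]+25],h[p[1]+12,p[0]],h[p[1]-12,p[0]])
E
```

```text
27.0833 [ 0.6472 -0.2691  0.146 ] [[-0.995, -0.1, -0.007], [-0.1, 0.995, 0.004], [0.006, 0.005, -1.0]] [-0.7  0.3  0.4] 0.3533963697003554 0.0 [ -31.7   41.    73.6   -0.    65.9 -127.4]
blank [ 0.5967 -0.3345] len 0.047 wid 0.018 ang from +x 8.0 edge 187 211 110 157
blank [ 0.6141 -0.3951] len 0.012 wid 0.006 ang from +x 7.7 edge 137 144 137 148
blank [ 0.6346 -0.2706] len 0.025 wid 0.014 ang from +x 1.5 edge 248 260 161 184
offset [-0.0002, -0.0011, 0.1417] dr [0.25, -0.36, 0.24]
[253 182] [ 23  79 245] [ 15 102  75] [ 15 103 153] [ 23  74 246]
```

servo_tool --targets '[{"offset":[0,-0.001,0.035],"dr":[0,0,0]},{"offset":[0,-0.001,0.07],"dr":[0,0,0]},{"offset":[0,-0.001,0.105],"dr":[0,0,0]},{"offset":[0,-0.001,0.13],"dr":[0,0,0]},{"offset":[0,-0.001,0.14],"dr":[0,0,0]},{"offset":[0,-0.001,0.142],"dr":[0,0,0]},{"offset":[0,-0.001,0.142],"dr":[0,0,0]},{"offset":[0,-0.001,0.142],"dr":[0,0,0]}]'

```text
time_s: 27.8
position: [0.6477, -0.2718, 0.0066]
tcp_rot: [[-0.995, -0.1, -0.003], [-0.1, 0.995, 0.001], [0.003, 0.001, -1.0]]
force: [0.8, -0.3, 0.8]
opening: 0.351
grasp_force: 0.0
```

servo_tool --targets '[{"offset":[0,0,0],"dr":[0,0,0]},{"offset":[0,0,0],"dr":[0,0,0]},{"offset":[0,0,0],"dr":[0,0,0]},{"offset":[0,0,0],"dr":[0,0,0]},{"offset":[0,0,0],"dr":[0,0,0]},{"offset":[0,0,-0.03],"dr":[0,0,0]},{"offset":[0,0,-0.07],"dr":[0,0,0]},{"offset":[0,0,-0.11],"dr":[0,0,0]},{"offset":[0,0,-0.146],"dr":[0,0,0]},{"offset":[0,0,-0.146],"dr":[0,0,0]},{"offset":[0,0,-0.146],"dr":[0,0,0]}]' --gripper 0.8

```text
time_s: 28.72
position: [0.6487, -0.2729, 0.1543]
tcp_rot: [[-0.995, -0.099, 0.0], [-0.099, 0.995, -0.001], [0.0, -0.001, -1.0]]
force: [-0.6, 0.4, -0.9]
opening: 0.149
grasp_force: 30.0
```

```bash
python3 - <<'E'
from h import *
s=st(); plan(J(0,-.029,.15),R=Rt(8))
E
```

```text
28.7167 [ 0.6487 -0.2729  0.1543] [[-0.995, -0.099, 0.0], [-0.099, 0.995, -0.001], [0.0, -0.001, -1.0]] [-0.6  0.4 -0.9] 0.14931563755884986 29.99963253736496 [ -31.9   40.5   73.2   -0.    66.3 -127.5]
offset [0.0447, 0.3973, 0.0039] dr [-5.9, -6.93, 99.71]
```

servo_tool --targets '[{"offset":[0.003,0.028,0],"dr":[-0.4,-0.5,7]},{"offset":[0.006,0.056,0],"dr":[-0.8,-1,14]},{"offset":[0.009,0.084,0],"dr":[-1.2,-1.5,21]},{"offset":[0.012,0.112,0],"dr":[-1.7,-1.9,28]},{"offset":[0.015,0.14,0],"dr":[-2.1,-2.4,35]},{"offset":[0.018,0.168,0],"dr":[-2.5,-2.9,42]},{"offset":[0.022,0.196,0],"dr":[-2.9,-3.4,49]},{"offset":[0.025,0.224,0],"dr":[-3.3,-3.9,56]},{"offset":[0.028,0.252,0],"dr":[-3.7,-4.4,63]},{"offset":[0.032,0.28,0],"dr":[-4.1,-4.9,70]},{"offset":[0.035,0.31,0],"dr":[-4.6,-5.4,77]},{"offset":[0.038,0.34,0],"dr":[-5,-5.8,84]},{"offset":[0.042,0.37,0],"dr":[-5.4,-6.3,91]},{"offset":[0.045,0.39,0],"dr":[-5.8,-6.8,98]},{"offset":[0.045,0.398,0],"dr":[-5.9,-6.9,99.7]},{"offset":[0.045,0.398,0],"dr":[-5.9,-6.9,99.7]},{"offset":[0.045,0.398,0],"dr":[-5.9,-6.9,99.7]}]'

```text
time_s: 30.13
position: [0.5616, 0.1202, 0.1509]
tcp_rot: [[0.07, 0.989, 0.13], [0.998, -0.07, -0.006], [0.003, 0.13, -0.992]]
force: [-0.4, -0.8, 0.1]
opening: 0.148
grasp_force: 30.0
```

```bash
python3 - <<'E'
from h import *
s=st(); print(inJ(s['position'])); plan(J(-.001,-.029,.0255),R=Rt(8))
E
```

```text
30.1333 [0.5616 0.1202 0.1509] [[0.07, 0.989, 0.13], [0.998, -0.07, -0.006], [0.003, 0.13, -0.992]] [-0.4 -0.8  0.1] 0.14816198524775823 29.99969780445099 [ 1.2 29.4 99.  -0.7 44.1  5.8]
[-0.00342735 -0.02717222]
offset [-0.0022, -0.0139, 0.1246] dr [-0.54, -0.18, 0.15]
```

servo_tool --targets '[{"offset":[-0.002,-0.004,0.035],"dr":[0,0,0]},{"offset":[-0.002,-0.008,0.07],"dr":[0,0,0]},{"offset":[-0.002,-0.012,0.095],"dr":[0,0,0]},{"offset":[-0.002,-0.0145,0.11],"dr":[0,0,0]},{"offset":[-0.002,-0.0145,0.12],"dr":[0,0,0]},{"offset":[-0.002,-0.0145,0.124],"dr":[0,0,0]},{"offset":[-0.002,-0.0145,0.124],"dr":[0,0,0]},{"offset":[-0.002,-0.0145,0.124],"dr":[0,0,0]}]'

```text
time_s: 30.8
position: [0.5657, 0.1176, 0.028]
tcp_rot: [[0.073, 0.988, 0.134], [0.997, -0.073, -0.006], [0.004, 0.134, -0.991]]
force: [0.5, -0.4, 0.2]
opening: 0.143
grasp_force: 30.0
```

servo_tool --targets '[{"offset":[0,0,0.001],"dr":[0,0,0]},{"offset":[0,0,0.001],"dr":[0,0,0]},{"offset":[0,0,0.001],"dr":[0,0,0]},{"offset":[0,0.003,-0.02],"dr":[0,0,0]},{"offset":[0,0.008,-0.055],"dr":[0,0,0]},{"offset":[0,0.014,-0.095],"dr":[4,0,0]},{"offset":[-0.03,0.017,-0.12],"dr":[8,0,0]},{"offset":[-0.07,0.017,-0.12],"dr":[8,0,0]},{"offset":[-0.1,0.017,-0.12],"dr":[8,0,0]},{"offset":[-0.1,0.017,-0.12],"dr":[8,0,0]},{"offset":[-0.1,0.017,-0.12],"dr":[8,0,0]}]' --gripper 0.45

```text
time_s: 31.72
position: [0.5584, 0.0165, 0.149]
tcp_rot: [[0.076, 0.997, -0.005], [0.997, -0.076, 0.004], [0.004, -0.005, -1.0]]
force: [0.2, -0.3, -0.7]
opening: 0.275
grasp_force: 0.0
```

```bash
python3 - <<'E'
from h import *
s=st(); d=cap('wrist','w10'); m=cv2.inRange(cv2.cvtColor(d['color'],cv2.COLOR_RGB2HSV),(5,50,150),(28,140,255))
for j in (0.,.087,.029,-.029):
  print(proj(d,J(0.0,j,.03)).round())
d=cap('top'); blanks(d); plan([.597,-.3355,.15],yaw=101)
E
```

```text
31.7167 [0.5584 0.0165 0.149 ] [[0.076, 0.997, -0.005], [0.997, -0.076, 0.004], [0.004, -0.005, -1.0]] [ 0.2 -0.3 -0.7] 0.2747219772651518 0.0 [-9.9 30.9 95.6  0.2 53.9 -5.6]
[253.  54.]
[253. -61.]
[253.  18.]
[253.  87.]
blank [ 0.5961 -0.3362] len 0.049 wid 0.021 ang from +x 6.3 edge 360 368 163 178
offset [-0.3501, 0.0648, -0.0034] dr [-0.05, -0.51, -105.19]
```

servo_tool --targets '[{"offset":[-0.025,0.004,0],"dr":[0,0,-7]},{"offset":[-0.05,0.009,0],"dr":[0,0,-14]},{"offset":[-0.075,0.014,0],"dr":[0,0,-21]},{"offset":[-0.1,0.018,0],"dr":[0,0,-28]},{"offset":[-0.125,0.023,0],"dr":[0,0,-35]},{"offset":[-0.15,0.027,0],"dr":[0,0,-42]},{"offset":[-0.175,0.032,0],"dr":[0,0,-49]},{"offset":[-0.2,0.037,0],"dr":[0,0,-56]},{"offset":[-0.225,0.041,0],"dr":[0,0,-63]},{"offset":[-0.25,0.046,0],"dr":[0,0,-70]},{"offset":[-0.28,0.052,0],"dr":[0,0,-77]},{"offset":[-0.31,0.057,0],"dr":[0,0,-84]},{"offset":[-0.34,0.063,0],"dr":[0,0,-91]},{"offset":[-0.35,0.065,0],"dr":[0,0,-98]},{"offset":[-0.35,0.065,0],"dr":[0,0,-105]},{"offset":[-0.35,0.065,0],"dr":[0,0,-105]},{"offset":[-0.35,0.065,0],"dr":[0,0,-105]}]' --gripper 0.45

```text
time_s: 33.23
position: [0.5979, -0.3342, 0.146]
tcp_rot: [[-0.982, -0.186, -0.007], [-0.186, 0.982, 0.005], [0.006, 0.007, -1.0]]
force: [0.6, -0.4, -0.2]
opening: 0.276
grasp_force: 0.0
```

```bash
python3 - <<'E'
from h import *
s=st(); d=cap('wrist','w11'); blanks(d,ymax=-.2); plan([.604,-.3345,.0045],yaw=101)
o=cv2.cvtColor(d['color'][100:260,150:350],cv2.COLOR_RGB2BGR); cv2.imwrite('pics/w11c.png',cv2.resize(o,None,fx=3,fy=3,interpolation=cv2.INTER_CUBIC))
E
```

```text
33.2333 [ 0.5979 -0.3342  0.146 ] [[-0.982, -0.186, -0.007], [-0.186, 0.982, 0.005], [0.006, 0.007, -1.0]] [ 0.6 -0.4 -0.2] 0.27556787124335647 0.0 [ -38.5   39.8   76.2   -0.    64.5 -139.2]
blank [ 0.5867 -0.3363] len 0.025 wid 0.019 ang from +x 24.1 edge 246 265 161 185
blank [ 0.6129 -0.3966] len 0.012 wid 0.006 ang from +x 10.8 edge 195 200 181 190
blank [ 0.7475 -0.3732] len 0.025 wid 0.004 ang from +x 7.1 edge 201 204 279 295
offset [-0.0068, -0.0025, 0.1416] dr [0.37, -0.35, -0.24]
```

View pics/w11c.png

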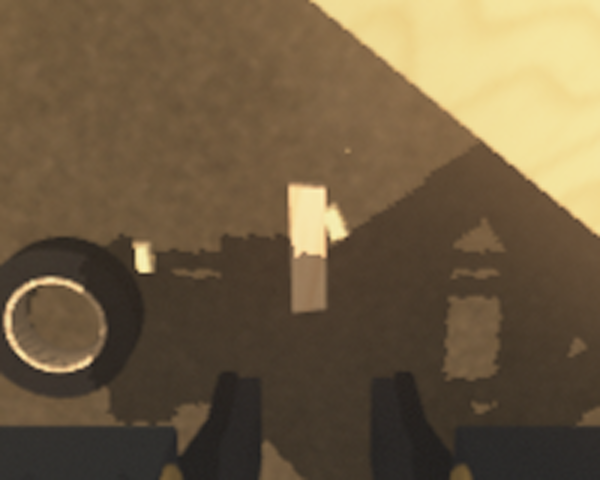

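The last blank is at (307,247) in the crop, with a chip touching its upper right side. I'll grip about 8 mm off-centre to clear the chip.

servo_tool --targets '[{"offset":[-0.008,-0.0015,0.035],"dr":[0,0,0]},{"offset":[-0.008,-0.0015,0.07],"dr":[0,0,0]},{"offset":[-0.008,-0.0015,0.105],"dr":[0,0,0]},{"offset":[-0.008,-0.0015,0.13],"dr":[0,0,0]},{"offset":[-0.008,-0.0015,0.14],"dr":[0,0,0]},{"offset":[-0.008,-0.0015,0.142],"dr":[0,0,0]},{"offset":[-0.008,-0.0015,0.142],"dr":[0,0,0]},{"offset":[-0.008,-0.0015,0.142],"dr":[0,0,0]}]'

```text
time_s: 33.95
position: [0.6063, -0.3359, 0.0065]
tcp_rot: [[-0.982, -0.188, -0.003], [-0.188, 0.982, 0.002], [0.003, 0.002, -1.0]]
force: [-0.1, 0.6, 0.1]
opening: 0.275
grasp_force: 0.0
```

servo_tool --targets '[{"offset":[0,0,0],"dr":[0,0,0]},{"offset":[0,0,0],"dr":[0,0,0]},{"offset":[0,0,0],"dr":[0,0,0]},{"offset":[0,0,0],"dr":[0,0,0]},{"offset":[0,0,0],"dr":[0,0,0]},{"offset":[0,0,-0.03],"dr":[0,0,0]},{"offset":[0,0,-0.07],"dr":[0,0,0]},{"offset":[0,0,-0.11],"dr":[0,0,0]},{"offset":[0,0,-0.146],"dr":[0,0,0]},{"offset":[0,0,-0.146],"dr":[0,0,0]},{"offset":[0,0,-0.146],"dr":[0,0,0]}]' --gripper 0.8

```text
time_s: 34.87
position: [0.6073, -0.3372, 0.1541]
tcp_rot: [[-0.982, -0.188, -0.001], [-0.188, 0.982, -0.0], [0.001, -0.0, -1.0]]
force: [0.1, 0.9, -2.1]
opening: 0.148
grasp_force: 30.0
```

```bash
python3 - <<'E'
from h import *
s=st(); plan(J(0,-.094,.15),R=Rt(8))
E
```

```text
34.8667 [ 0.6073 -0.3372  0.1541] [[-0.982, -0.188, -0.001], [-0.188, 0.982, -0.0], [0.001, -0.0, -1.0]] [ 0.1  0.9 -2.1] 0.14756460983698685 29.99873846769333 [ -38.2   39.8   74.6   -0.    65.5 -139. ]
offset [-0.0269, 0.3923, 0.004] dr [-5.68, -7.36, 104.82]
```

servo_tool --targets '[{"offset":[-0.002,0.028,0],"dr":[-0.4,-0.5,7]},{"offset":[-0.004,0.056,0],"dr":[-0.8,-1,14]},{"offset":[-0.006,0.084,0],"dr":[-1.1,-1.5,21]},{"offset":[-0.008,0.112,0],"dr":[-1.5,-2,28]},{"offset":[-0.01,0.14,0],"dr":[-1.9,-2.5,35]},{"offset":[-0.012,0.168,0],"dr":[-2.3,-2.9,42]},{"offset":[-0.014,0.196,0],"dr":[-2.7,-3.4,49]},{"offset":[-0.016,0.224,0],"dr":[-3,-3.9,56]},{"offset":[-0.018,0.252,0],"dr":[-3.4,-4.4,63]},{"offset":[-0.02,0.28,0],"dr":[-3.8,-4.9,70]},{"offset":[-0.022,0.31,0],"dr":[-4.2,-5.4,77]},{"offset":[-0.024,0.34,0],"dr":[-4.6,-5.9,84]},{"offset":[-0.026,0.37,0],"dr":[-4.9,-6.4,91]},{"offset":[-0.027,0.388,0],"dr":[-5.3,-6.9,98]},{"offset":[-0.027,0.392,0],"dr":[-5.7,-7.4,105]},{"offset":[-0.027,0.392,0],"dr":[-5.7,-7.4,105]},{"offset":[-0.027,0.392,0],"dr":[-5.7,-7.4,105]}]'

```text
time_s: 36.28
position: [0.5575, 0.0546, 0.1511]
tcp_rot: [[0.072, 0.989, 0.131], [0.997, -0.072, -0.006], [0.004, 0.131, -0.991]]
force: [-0.4, -0.3, 0.2]
opening: 0.138
grasp_force: 30.0
```

```bash
python3 - <<'E'
from h import *
s=st(); print(inJ(s['position'])); plan(J(-.001,-.0935,.0255),R=Rt(8))
E
```

```text
36.2833 [0.5575 0.0546 0.1511] [[0.072, 0.989, 0.131], [0.997, -0.072, -0.006], [0.004, 0.131, -0.991]] [-0.4 -0.3  0.2] 0.13833997697685618 29.99912738800049 [ -6.1  28.4 101.2   0.7  42.9  -2.4]
[-0.00271914 -0.0928317 ]
offset [-0.0011, -0.0148, 0.1247] dr [-0.47, -0.21, 0.04]
```

servo_tool --targets '[{"offset":[-0.001,-0.004,0.035],"dr":[0,0,0]},{"offset":[-0.001,-0.008,0.07],"dr":[0,0,0]},{"offset":[-0.001,-0.012,0.095],"dr":[0,0,0]},{"offset":[-0.001,-0.015,0.11],"dr":[0,0,0]},{"offset":[-0.001,-0.0155,0.12],"dr":[0,0,0]},{"offset":[-0.001,-0.0155,0.124],"dr":[0,0,0]},{"offset":[-0.001,-0.0155,0.124],"dr":[0,0,0]},{"offset":[-0.001,-0.0155,0.124],"dr":[0,0,0]}]'

```text
time_s: 36.95
position: [0.5604, 0.0531, 0.0279]
tcp_rot: [[0.076, 0.988, 0.135], [0.997, -0.076, -0.006], [0.004, 0.135, -0.991]]
force: [-1.2, -0.1, -0.6]
opening: 0.146
grasp_force: 30.2
```

servo_tool --targets '[{"offset":[0,0,0.001],"dr":[0,0,0]},{"offset":[0,0,0.001],"dr":[0,0,0]},{"offset":[0,0,0.001],"dr":[0,0,0]},{"offset":[0,0.003,-0.02],"dr":[0,0,0]},{"offset":[0,0.008,-0.055],"dr":[0,0,0]},{"offset":[0,0.014,-0.095],"dr":[4,0,0]},{"offset":[-0.03,0.017,-0.12],"dr":[8,0,0]},{"offset":[-0.03,0.017,-0.15],"dr":[8,0,0]},{"offset":[-0.03,0.017,-0.15],"dr":[8,0,0]},{"offset":[-0.03,0.017,-0.15],"dr":[8,0,0]}]' --gripper 0.45

```text
time_s: 37.78
position: [0.5557, 0.023, 0.1807]
tcp_rot: [[0.077, 0.997, 0.001], [0.997, -0.077, 0.004], [0.004, 0.001, -1.0]]
force: [-0.2, 0.7, -0.4]
opening: 0.274
grasp_force: 0.0
```

```bash
python3 - <<'E'
from h import *
s=st(); d=cap('wrist','w12'); o=cv2.cvtColor(d['color'][0:280,160:460],cv2.COLOR_RGB2BGR); cv2.imwrite('pics/w12c.png',cv2.resize(o,None,fx=2,fy=2,interpolation=cv2.INTER_CUBIC))
d=cap('top','t12'); blanks(d)
E
```

```text
37.7833 [0.5557 0.023  0.1807] [[0.077, 0.997, 0.001], [0.997, -0.077, 0.004], [0.004, 0.001, -1.0]] [-0.2  0.7 -0.4] 0.2742768456643466 0.0 [-9.3 28.  94.6  0.3 57.4 -5. ]
```

View pics/w12c.png

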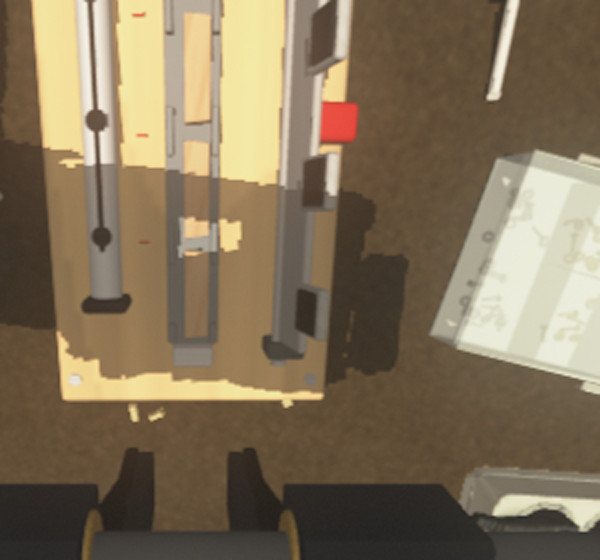

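All four blanks lie flat between the guides, one per bay; in the crop, bay 1 is at rows 250-337 and bay 2 at 141-220. Now the clamp: I'll shut the fingers, come down behind the comb over bay 2, and push it over.

```bash
python3 - <<'E'
from h import *
s=st(); print(inJ(s['position'])); plan(J(.108,-.029,.16),R=Rt(0)); plan(J(.108,-.029,.078),R=Rt(0))
d=cap('wrist'); h=cv2.cvtColor(d['color'],cv2.COLOR_RGB2HSV); print(proj(d,J(.066,0,.056)),proj(d,J(.064,-.029,.094)))
E
```

```text
37.8833 [0.5533 0.0238 0.1778] [[0.076, 0.997, -0.006], [0.997, -0.076, 0.005], [0.004, -0.006, -1.0]] [-0.4  0.5 -0.2] 0.2710303612144646 0.0 [-9.2 28.2 94.8  0.3 57.4 -5. ]
[-0.00465712 -0.12390597]
offset [0.0951, 0.1125, 0.0175] dr [-0.37, -0.24, -0.16]
offset [0.0948, 0.113, 0.0995] dr [-0.37, -0.24, -0.16]
[329.0133878   62.12279781] [335.30597726  92.68969236]
```

servo_tool --targets '[{"offset":[0.024,0.028,0],"dr":[0,0,0]},{"offset":[0.048,0.056,0],"dr":[0,0,0]},{"offset":[0.072,0.085,0],"dr":[0,0,0]},{"offset":[0.095,0.113,0],"dr":[0,0,0]},{"offset":[0.095,0.113,0.01],"dr":[0,0,0]},{"offset":[0.095,0.113,0.04],"dr":[0,0,0]},{"offset":[0.095,0.113,0.07],"dr":[0,0,0]},{"offset":[0.095,0.113,0.099],"dr":[0,0,0]},{"offset":[0.095,0.113,0.099],"dr":[0,0,0]},{"offset":[0.095,0.113,0.099],"dr":[0,0,0]}]' --gripper 1.0

```text
time_s: 38.77
position: [0.6708, 0.11, 0.0756]
tcp_rot: [[0.076, 0.997, -0.013], [0.997, -0.076, 0.004], [0.003, -0.013, -1.0]]
force: [-0.1, 0.7, 0.5]
opening: 0.004
grasp_force: 0.0
```

```bash
python3 - <<'E'
from h import *
s=st(); print(inJ(s['position'])); plan(J(.068,-.029,.081),R=Rt(0)); plan(J(.018,-.029,.037),R=Rt(0))
d=cap('top'); h=cv2.cvtColor(d['color'],cv2.COLOR_RGB2HSV)
x0,y0=proj(d,[.554,.403,.003]).astype(int); m=cv2.inRange(h,(0,0,170),(180,90,255))[y0-13:y0+13,x0-13:x0+13]; print('tray white',m.sum()//255)
E
```

```text
38.7667 [0.6708 0.11   0.0756] [[0.076, 0.997, -0.013], [0.997, -0.076, 0.004], [0.003, -0.013, -1.0]] [-0.1  0.7  0.5] 0.003700967822494558 0.0 [-0.2 44.5 79.3  0.3 57.   4. ]
[ 0.10619093 -0.02925774]
offset [0.0002, -0.0383, -0.0049] dr [-0.74, -0.2, -0.16]
offset [-0.0001, -0.0877, 0.0398] dr [-0.74, -0.2, -0.16]
tray white 0
```

```bash
python3 - <<'E'
from h import *
d=cap('top','t13'); i=cv2.cvtColor(d['color'],cv2.COLOR_RGB2BGR)[165:225,95:160]
e=cv2.cvtColor(cap('scene','s13')['color'],cv2.COLOR_RGB2BGR)[135:195,130:200]
r=lambda a:cv2.resize(a,(390,390),interpolation=cv2.INTER_CUBIC)
cv2.imwrite('pics/tray.png',np.hstack([r(i),r(e)]))
E
```

```text
(no output)
```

View pics/tray.png

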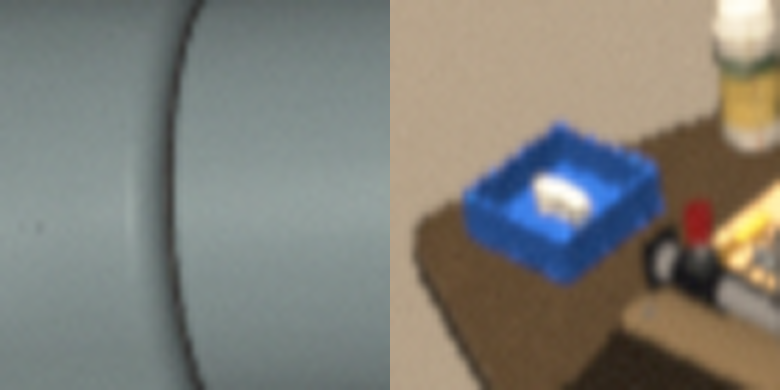

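The scene crop shows the tray with the foam stacked in it at (560,195), and the pin is up. Now push the comb over.

servo_tool --targets '[{"offset":[0,-0.012,-0.002],"dr":[0,0,0]},{"offset":[0,-0.022,-0.003],"dr":[0,0,0]},{"offset":[0,-0.03,-0.005],"dr":[0,0,0]},{"offset":[0,-0.038,-0.005],"dr":[0,0,0]},{"offset":[0,-0.044,-0.005],"dr":[0,0,0]},{"offset":[0,-0.051,-0.004],"dr":[0,0,0]},{"offset":[0,-0.058,-0.002],"dr":[0,0,0]},{"offset":[0,-0.064,0.001],"dr":[0,0,0]},{"offset":[0,-0.064,0.001],"dr":[0,0,0]},{"offset":[0,-0.064,0.001],"dr":[0,0,0]}]'

```text
time_s: 39.75
position: [0.6166, 0.1144, 0.0821]
tcp_rot: [[0.077, 0.997, 0.011], [0.997, -0.077, 0.004], [0.005, 0.011, -1.0]]
force: [5.6, -0.2, 6.4]
opening: 0.004
grasp_force: 3.2
```

servo_tool --targets '[{"offset":[0,-0.004,0.002],"dr":[0,0,0]},{"offset":[0,-0.008,0.005],"dr":[0,0,0]},{"offset":[0,-0.011,0.008],"dr":[0,0,0]},{"offset":[0,-0.014,0.012],"dr":[0,0,0]},{"offset":[0,-0.017,0.016],"dr":[0,0,0]},{"offset":[0,-0.019,0.02],"dr":[0,0,0]},{"offset":[0,-0.021,0.024],"dr":[0,0,0]},{"offset":[0,-0.023,0.029],"dr":[0,0,0]},{"offset":[0,-0.024,0.033],"dr":[0,0,0]},{"offset":[0,-0.024,0.033],"dr":[0,0,0]}]'

```text
time_s: 40.58
position: [0.5869, 0.1168, 0.0483]
tcp_rot: [[0.076, 0.997, -0.001], [0.997, -0.076, 0.005], [0.004, -0.002, -1.0]]
force: [-1.9, 0.8, 12.4]
opening: 0.008
grasp_force: 6.0
```

```bash
python3 - <<'E'
from h import *
s=st(); print(inJ(s['position']))
E
```

```text
40.5833 [0.5869 0.1168 0.0483] [[0.076, 0.997, -0.001], [0.997, -0.076, 0.005], [0.004, -0.002, -1.0]] [-1.9  0.8 12.4] 0.007622199956140602 5.965476091951132 [ 0.4 41.9 93.2  0.4 44.9  4.6]
[ 0.02205981 -0.0286423 ]
```

servo_tool --targets '[{"offset":[0,-0.001,0.002],"dr":[0,0,0]},{"offset":[0,-0.001,0.004],"dr":[0,0,0]},{"offset":[0,-0.001,0.006],"dr":[0,0,0]},{"offset":[0,-0.001,0.008],"dr":[0,0,0]},{"offset":[0,-0.001,0.008],"dr":[0,0,0]},{"offset":[0,-0.001,0.008],"dr":[0,0,0]}]'

```text
time_s: 41.08
position: [0.584, 0.1171, 0.0398]
tcp_rot: [[0.076, 0.997, -0.006], [0.997, -0.076, 0.005], [0.004, -0.006, -1.0]]
force: [-4.1, -0.2, 10.7]
opening: 0.006
grasp_force: 5.7
```

servo_tool --targets '[{"offset":[0,0,0.002],"dr":[0,0,0]},{"offset":[0,0,0.003],"dr":[0,0,0]},{"offset":[0,0,0.004],"dr":[0,0,0]},{"offset":[0,0,0.004],"dr":[0,0,0]},{"offset":[0,0,0.004],"dr":[0,0,0]}]'

```text
time_s: 41.5
position: [0.5838, 0.1171, 0.0368]
tcp_rot: [[0.076, 0.997, -0.006], [0.997, -0.076, 0.004], [0.004, -0.006, -1.0]]
force: [-6.0, -0.1, 18.5]
opening: 0.002
grasp_force: 9.0
```

servo_tool --targets '[{"offset":[0,0,0.001],"dr":[0,0,0]},{"offset":[0,0,0.002],"dr":[0,0,0]},{"offset":[0,0,0.002],"dr":[0,0,0]},{"offset":[0,0,0.002],"dr":[0,0,0]}]'

```text
time_s: 41.83
position: [0.5838, 0.1171, 0.0367]
tcp_rot: [[0.076, 0.997, -0.005], [0.997, -0.076, 0.004], [0.004, -0.006, -1.0]]
force: [-8.1, -0.1, 29.9]
opening: 0.006
grasp_force: 14.6
```

servo_tool --targets '[{"offset":[0,0,-0.003],"dr":[0,0,0]},{"offset":[0,0,-0.008],"dr":[0,0,0]},{"offset":[0,0,-0.012],"dr":[0,0,0]},{"offset":[0,0,-0.012],"dr":[0,0,0]},{"offset":[0,0,-0.012],"dr":[0,0,0]}]'

```text
time_s: 42.25
position: [0.5852, 0.1168, 0.0436]
tcp_rot: [[0.076, 0.997, -0.004], [0.997, -0.076, 0.004], [0.004, -0.005, -1.0]]
force: [0.2, -0.4, 0.1]
opening: 0.008
grasp_force: 0.0
```

servo_tool --targets '[{"offset":[0,0,0.004],"dr":[0,0,0]},{"offset":[0,0,0.006],"dr":[0,0,0]},{"offset":[0,0,0.007],"dr":[0,0,0]},{"offset":[0,0,0.008],"dr":[0,0,0]},{"offset":[0,0,0.008],"dr":[0,0,0]},{"offset":[0,0,0.008],"dr":[0,0,0]}]'

```text
time_s: 42.75
position: [0.5846, 0.1168, 0.0368]
tcp_rot: [[0.076, 0.997, -0.005], [0.997, -0.076, 0.004], [0.004, -0.006, -1.0]]
force: [-3.1, -0.4, 14.5]
opening: 0.006
grasp_force: 6.8
```

servo_tool --targets '[{"offset":[0,0,0.001],"dr":[0,0,0]},{"offset":[0,0,0.002],"dr":[0,0,0]},{"offset":[0,0,0.002],"dr":[0,0,0]},{"offset":[0,0,0.002],"dr":[0,0,0]}]'

```text
time_s: 43.08
position: [0.5847, 0.1168, 0.0367]
tcp_rot: [[0.076, 0.997, -0.005], [0.997, -0.076, 0.004], [0.004, -0.005, -1.0]]
force: [-6.8, 0.0, 24.5]
opening: 0.008
grasp_force: 12.4
```

servo_tool --targets '[{"offset":[0,0,-0.01],"dr":[0,0,0]},{"offset":[0,0,-0.04],"dr":[0,0,0]},{"offset":[0,0,-0.08],"dr":[0,0,0]},{"offset":[-0.03,0,-0.12],"dr":[0,0,0]},{"offset":[-0.07,0,-0.15],"dr":[0,0,0]},{"offset":[-0.1,0,-0.15],"dr":[0,0,0]},{"offset":[-0.1,0,-0.15],"dr":[0,0,0]},{"offset":[-0.1,0,-0.15],"dr":[0,0,0]}]'

```text
time_s: 43.75
position: [0.5783, 0.0143, 0.1835]
tcp_rot: [[0.08, 0.997, -0.003], [0.997, -0.08, 0.004], [0.004, -0.004, -1.0]]
force: [-1.2, 0.0, 0.3]
opening: -0.001
grasp_force: 0.0
```

```bash
python3 - <<'E'
from h import *
s=st(); d=cap('wrist','w14'); h=cv2.cvtColor(d['color'],cv2.COLOR_RGB2HSV); m=cv2.inRange(h,(0,150,80),(8,255,255))|cv2.inRange(h,(172,150,80),(180,255,255))
cs,_=cv2.findContours(m,0,2)
for c in cs:
    if cv2.contourArea(c)>30:
        x=cv2.boundingRect(c);M=cv2.moments(c);p=(M['m10']/M['m00'],M['m01']/M['m00']);print(np.round(p),x,inJ(ray(d,p,.06)).round(4))
for X in[(.028,0,.06),(-.012,-.029,.037),(-.012,-.087,.037),(0.05,-.087,.034),(-.05,.124,.067)]: print(X,proj(d,J(*X)).round())
# wood seen past the comb ends / between fingers, in the cradle lane
w=cv2.inRange(h,(8,40,120),(30,200,255)); 
for y in np.arange(-.11,.03,.01):
    print(round(y,2),[h[tuple(proj(d,J(x,y,.026)).astype(int)[::-1])].tolist() for x in(-.01,0,.006)])
E
```

```text
43.75 [0.5783 0.0143 0.1835] [[0.08, 0.997, -0.003], [0.997, -0.08, 0.004], [0.004, -0.004, -1.0]] [-1.2  0.   0.3] -0.001048678813294526 0.0 [-9.8 29.5 91.   0.2 59.7 -5.3]
[ 80. 156.] (66, 139, 31, 32) [-0.1627 -0.0958]
[261.  52.] (258, 43, 8, 20) [0.0286 0.0011]
(0.028, 0, 0.06) [261.  54.]
(-0.012, -0.029, 0.037) [223.  88.]
(-0.012, -0.087, 0.037) [225. 144.]
(0.05, -0.087, 0.034) [280. 143.]
(-0.05, 0.124, 0.067) [ 162. -121.]
-0.11 [[16, 44, 98], [15, 88, 125], [16, 67, 111]]
-0.1 [[18, 43, 100], [16, 98, 138], [16, 102, 135]]
-0.09 [[17, 38, 127], [17, 38, 129], [16, 38, 129]]
-0.08 [[16, 38, 128], [18, 36, 129], [17, 36, 128]]
-0.07 [[16, 33, 100], [16, 98, 140], [16, 94, 141]]
-0.06 [[17, 35, 101], [15, 73, 115], [16, 53, 110]]
-0.05 [[18, 38, 102], [16, 95, 140], [15, 96, 141]]
-0.04 [[16, 41, 106], [16, 83, 129], [15, 87, 129]]
-0.03 [[16, 42, 139], [15, 40, 140], [16, 40, 140]]
-0.02 [[20, 22, 235], [19, 20, 238], [19, 20, 237]]
-0.01 [[17, 39, 149], [20, 93, 239], [20, 91, 239]]
-0.0 [[18, 34, 181], [19, 33, 183], [18, 32, 183]]
0.01 [[17, 39, 172], [20, 88, 240], [20, 92, 239]]
0.02 [[16, 43, 189], [16, 43, 188], [15, 43, 182]]
0.03 [[17, 23, 236], [17, 20, 238], [19, 20, 237]]
```

```bash
python3 -c "
from rig import ticket
print(ticket.hand_in())"
```

```text
the job is handed in; nothing more can be done
None
```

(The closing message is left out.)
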